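# Clear the carving holder and hang up the next pattern

### The job

Clear the club's carving holder for the next piece: release every finished carving from its bayonet head (push the button, quarter turn anticlockwise, lift off) and stand them all upright in the finishing tray, on the tray's floor. Also get out the next pattern: tip the paddle pattern, the one with the handle, out of the packed rack and leave it hanging by its hole on the peg of the peg stand. Leave the other patterns in their places in the rack and the other things on the table where they are.

Things in the scene. Friction and masses are not known exactly. Their poses are not given: they have to be found in the camera images.
- holder: carving holder: board 150 x 385 mm, fixed, three bayonet heads along its y at +125, 0, -125 mm; -x is the front (buttons). Origin on the table under the middle head. Plates sit 48 mm above the table. Off: push the head's button right down, turn the plate 90 deg anticlockwise seen from above (stop there; free from about 70) about the head's axis, lift straight up over the 11 mm spigot
- tray: finishing tray, dark wood, loose, 0.55 kg, 300 mm long (x) by 112 mm wide (y), walls 6 mm thick and 22 mm high, floor about 6 mm thick; origin under its centre. Room for three plates in a row along x, 92 mm apart
- rack: pattern rack, fixed, origin on the table, open front to -x. Five 14 mm patterns stand side by side along y, 15.2 mm apart, foot 10 mm above the table. Front lip (inner face x = -36.5) rises to z = 29 mm; a rail over their rear corners (x from 25 mm back) spans z = 129 to 137 mm. So tip a pattern's top to the front, about 0.3 rad, foot behind the lip, then draw it out along its own slope
- paddle: paddle pattern, plywood 14 mm thick (y): blade 70 mm wide (x), 105 mm high, handle 34 mm wide on the middle of its top edge up to 177 mm; 0.07 to 0.12 kg. The only one with a handle; in one of the three middle places of the rack, handle up, axes parallel to the rack's. Origin: middle of its foot, z up. Grip the handle across its thickness, fingertips not below 128 mm
- paddle_hole (a point): centre of the round hole, 21 mm across, through the paddle's blade along its y, 86 mm above its foot, on its midline
- peg_stand: peg stand, fixed: base 90 x 110 mm, post 24 x 22 mm and 162 mm high at y = +42 mm, one round peg 9 mm thick that points from the post along -y, rising 12 degrees. The peg's axis leaves the post at y = 31 mm, 150 mm above the table; its tip is at y = -51 mm. Origin on the table under the base's middle
- peg_mid (a point): middle of the peg, on its axis, at y = -8 mm of the stand, 158 mm above the table: the place to hang the pattern
- carving_owl: limewood owl, a block 36 x 36 mm (flat sides facing body x and y) standing from 18 to 74 mm height on a round faceplate 80 mm across, 18 mm high, hollow below, flat rim; 0.22 to 0.35 kg. Grip the block about 50 mm up. Origin: centre of the plate's underside, z up. Starts locked on one of the three heads, axes parallel to the holder's. May be absent
- carving_chapel: limewood chapel, a block 36 x 36 mm (flat sides facing body x and y) standing from 18 to 74 mm height on a round faceplate 80 mm across, 18 mm high, hollow below, flat rim; 0.22 to 0.35 kg. Grip the block about 50 mm up. Origin: centre of the plate's underside, z up. Starts locked on one of the three heads, axes parallel to the holder's. May be absent
- carving_bear: limewood bear, a block 36 x 36 mm (flat sides facing body x and y) standing from 18 to 74 mm height on a round faceplate 80 mm across, 18 mm high, hollow below, flat rim; 0.22 to 0.35 kg. Grip the block about 50 mm up. Origin: centre of the plate's underside, z up. Starts locked on one of the three heads, axes parallel to the holder's. May be absent
- release_1 (a joint): release button of the head at y = +125 mm of the holder, m: 0 up (locked), 0.008 pressed right down (free above 0.006). It needs about 4 to 5 N and stays where it is left
- release_1_top (a point): top centre of that button, a steel cap 18 mm across, 64 mm in front of the head's axis and 72 mm above the table while up
- release_2 (a joint): release button of the head at y = 0 mm of the holder, m: 0 up (locked), 0.008 pressed right down (free above 0.006). It needs about 4 to 5 N and stays where it is left
- release_2_top (a point): top centre of that button, a steel cap 18 mm across, 64 mm in front of the head's axis and 72 mm above the table while up
- release_3 (a joint): release button of the head at y = -125 mm of the holder, m: 0 up (locked), 0.008 pressed right down (free above 0.006). It needs about 4 to 5 N and stays where it is left
- release_3_top (a point): top centre of that button, a steel cap 18 mm across, 64 mm in front of the head's axis and 72 mm above the table while up
- pattern_slab: another plywood pattern in the rack, plain rectangular, 98 mm high, 70 mm wide, 14 mm thick, no handle; to stay where it is
- pattern_arch: another plywood pattern in the rack, round-topped, 96 mm high, 70 mm wide, 14 mm thick, no handle; to stay where it is
- pattern_house: another plywood pattern in the rack, house-shaped with a pointed top, 96 mm high, 70 mm wide, 14 mm thick, no handle; to stay where it is
- pattern_step: another plywood pattern in the rack, stepped, 90 mm high, 70 mm wide, 14 mm thick, no handle; to stay where it is
- oil_tin: bystander: can of wood oil, 48 mm across, 85 mm high; origin under its middle; to be left alone
- sanding_block: bystander: cork sanding block, 85 by 48 mm, 30 mm high; origin under its middle; to be left alone
- blank: bystander: birch carving blank, 110 by 50 mm, 45 mm high; origin under its middle; to be left alone
- mug: bystander: blue mug, 72 mm across, 75 mm high; origin under its middle; to be left alone

How it is judged (in metres and radians):
At the end, for the whole second after the job is handed in: Every carving present stands upright (0.15 rad) and still on the tray floor between its walls; the paddle hangs at rest by its hole on the peg, within 0.4 rad of upright, hole centre within 12 mm of the peg sideways; the other patterns are within 20 mm and 0.12 rad of their places (x of carving_owl in the frame of tray between -0.118 and 0.118 m and y of carving_owl in the frame of tray between -0.03 and 0.03 m and z of carving_owl in the frame of tray between 0 and 0.014 m and angle between each of carving_owl, carving_chapel, carving_bear's own z axis and vertical below 0.15 rad and linear speed of each of carving_owl, carving_chapel, carving_bear below 0.03 m/s and x of carving_chapel in the frame of tray between -0.118 and 0.118 m and y of carving_chapel in the frame of tray between -0.03 and 0.03 m and z of carving_chapel in the frame of tray between 0 and 0.014 m and x of carving_bear in the frame of tray between -0.118 and 0.118 m and y of carving_bear in the frame of tray between -0.03 and 0.03 m and z of carving_bear in the frame of tray between 0 and 0.014 m and x of paddle_hole in the frame of peg_stand between -0.012 and 0.012 m and y of paddle_hole in the frame of peg_stand between -0.047 and 0.027 m and z of paddle_hole in the frame of peg_stand between 0.135 and 0.165 m and angle between paddle's own z axis and vertical below 0.4 rad and linear speed of paddle below 0.05 m/s and distance of each of pattern_slab, pattern_arch, pattern_house, pattern_step from where it was at the start of the episode below 0.02 m and angle between each of pattern_slab, pattern_arch, pattern_house, pattern_step's own z axis and vertical below 0.12 rad); the robot touches nothing.
It fails at once if a bystander is pushed more than 4 cm or knocked over (distance of any of oil_tin, sanding_block, blank, mug from where it was at the start of the episode above 0.04 m).
It fails at once if another pattern leaves the rack or is thrown over (angle between any of pattern_slab, pattern_arch, pattern_house, pattern_step's own z axis and vertical above 0.6 rad).
Of carving_owl, carving_chapel, carving_bear only 2 to 3 are there at a start; the rules pass over those that are not, and their reading is None.
At some moment in a run one of tray, carving_owl, carving_chapel, carving_bear may be knocked a few centimetres aside while the robot is not near it.
It also fails if it takes over 210 s, if anything falls off the work surface, if the arm or the gripper's body presses on something with over 40 N, if the wrist force passes 120 N, or if a joint passes its speed limit or range.

### The arm

A 6-joint arm with a two-finger parallel gripper is mounted at the origin on the work surface. World frame = base frame: x ahead of the robot, y to its left, z up, the work surface at z = 0. Lengths are in mm, angles in rad, forces in N, time in s.
With the tool pointing down it reaches from about 400 to 925 mm from the base axis. Payload 12.5 kg.
Tool frame: the origin (TCP) lies midway between the tips of the shut fingers; the grasp point (between the pads) lies 19 mm behind it; z points along the fingers, y is the line along which they close (so a half turn about z gives the same grasp; the last joint's range is limited). The gripper opens to 95 mm and grips with 3 to 60 N. Pads are 20 mm wide; open, the fingers measure 119 mm over their backs; the gripper's body (75 mm by 180 mm) begins 59 mm behind the grasp point.
Start: joints at [-1.26, 0.491, 1.559, -0, 1.092, -0.106], TCP at [253.047, -571.502, 214.661] pointing down, gripper open.
Joint ranges: [-3.1, 3.1], [-0.84, 2.19], [0.05, 2.79], [-1.13, 4.28], [0.06, 2.93], [-2.69, 2.69]. Speed limits (rad/s): [2.22, 2.22, 2.79, 3.14, 3.14, 3.14].

### API

Orientations are given as [roll, pitch, yaw] about the fixed x, y, z axes, in that order (R = Rz(yaw) Ry(pitch) Rx(roll)).
In Python, from cell import * gives the robot as it stands. The module is installed in compiled form; this text tells all that it offers.
- The arm moves only by the tool arm_command, never from a script. Its arguments are lists of equal length, an entry for each row: "delta_pos": the shift along the world's x, y, z in units of 250 mm (1.0 is 250 mm), a list of three; "delta_rot": the turn, a rotation vector about the world's x, y, z in units of 90 degrees (1.0 is 90 degrees), a list of three; "claw": the closure, from 0 (fully open) to 1 (shut). In form: {"delta_pos": [[tx, ty, tz], ...], "delta_rot": [[wx, wy, wz], ...], "claw": [claw, ...]}. A call has exactly 5 rows; each row is the pose to reach, as a shift and turn from the pose commanded when the call began; what a row does not reach only later rows make up. A row lasts 1/12 s, in which the tool goes at most 41.7 mm and 7.16 degrees, less where a joint would pass 70% of its speed; a pose out of reach is approached as far as the arm can. A call with a number of a shift or a turn outside -1 to 1 is refused whole. A call with a gripper value outside its range is refused whole. The fingers move at their own pace and stop on an object; the grip force is fixed at half the most. Time passes only in rows, so rows that repeat a pose let the fingers close, or fill a call up. It gives the time, the measured TCP pose, the force, the opening and the grip force at its end, in the units of the state.
- state(): the state, without advancing time (a new reading comes with each control period).
- read_camera(name): name is "scene" or "top"; returns the picture (400x640x3 uint8, red, green, blue); there is no depth.
- calibration(name): a dict with "camera_matrix" (3x3 intrinsics, pixels), "T" (4x4, takes a point from camera to world coordinates). Camera axes: x right, y down, z forward; pixel columns grow to the right and rows downward; lengths in mm; the calibration is good to about 2 mm. A picture is of the moment at which its call begins. calibration takes no time and is no camera call.
- job_done(): hands the job in; it is judged then, once.
The state is a dict: "t": time; "joints": joint angles; "qvel": joint speeds; "tau": joint torques, N m; "eef_pos": TCP position; "tcp_rot": TCP orientation; "ft_force": force on the tool from outside, world axes, zero at the start; "moment": the same for the moment, N m; "opening": opening from 0.0 (shut) to 1.0 (fully open); "grip_force": force on a finger pad.
Only numpy, scipy, OpenCV 4.12 (cv2) and the standard library are available. Lean on these libraries where they do the work, as an engineer would, in place of code of your own. Each camera call takes 0.05 s, during which the arm holds its last target. There are 200 camera calls.

## Working session

There is one attempt and no reset: what is moved stays moved. The work goes in short steps, Python scripts to look and compute and a tool call to move; the robot and the scene stay as the last step left them, time stands still between calls to the robot, and variables do not carry over. Pictures are saved under pics/ and viewed, at most 14 in all, crops included, and the job is handed in when it is done.

Besides the shell and the picture viewer there is one more tool, called as name(argument=value, ...) on one line, values as JSON. arm_command: Moves the arm, as the interface text tells. Shifts and turns lie within -1 to 1; 1 stands for 250 mm of shift or 90 degrees of turn. Its arguments: {"type":"object","properties":{"delta_pos":{"type":"array"},"delta_rot":{"type":"array"},"claw":{"type":"array"}},"required":["delta_pos","delta_rot","claw"]}

```bash
mkdir -p pics
cat > h.py <<'E'
from cell import *
import numpy as np, cv2
def cam(n):
    c=calibration(n); return np.array(c["camera_matrix"]),np.array(c["T"])
def proj(n,p):
    K,T=cam(n); q=np.linalg.inv(T)@np.append(p,1); u=K@q[:3]; return u[:2]/u[2]
def ray(n,uv):
    K,T=cam(n); d=T[:3,:3]@np.linalg.inv(K)@np.array([uv[0],uv[1],1.]); return T[:3,3],d/np.linalg.norm(d)
def onz(n,uv,z):
    o,d=ray(n,uv); return o+d*(z-o[2])/d[2]
def tri(a,b):
    (o1,d1),(o2,d2)=ray("scene",a),ray("top",b)
    s=np.linalg.lstsq(np.stack([d1,-d2],1),o2-o1,rcond=None)[0]
    p,q=o1+s[0]*d1,o2+s[1]*d2; return (p+q)/2,np.linalg.norm(p-q)
def snap(n,f,crop=None,k=1):
    im=read_camera(n)[:,:,::-1]; cv2.imwrite("pics/raw_"+f,im)
    if crop: x0,y0,x1,y1=crop; im=im[y0:y1,x0:x1]
    cv2.imwrite("pics/"+f,cv2.resize(im,None,fx=k,fy=k,interpolation=cv2.INTER_CUBIC))
E
python3 - <<'E'
from h import *
snap("scene","s1.png",None,1.25);snap("top","t1.png",None,1.25)
for n in("scene","top"):
    K,T=cam(n);print(K.round(1),T.round(3))
print(state())
E
```

```text
[[431.9   0.  324.5]
 [  0.  431.9 199.3]
 [  0.    0.    1. ]] [[ 2.150000e-01  7.220000e-01 -6.580000e-01  1.410181e+03]
 [ 9.770000e-01 -1.710000e-01  1.310000e-01 -2.077710e+02]
 [-1.800000e-02 -6.700000e-01 -7.420000e-01  1.041641e+03]
 [ 0.000000e+00  0.000000e+00  0.000000e+00  1.000000e+00]]
[[364.3   0.  316. ]
 [  0.  364.3 204.3]
 [  0.    0.    1. ]] [[ 2.60000e-02 -9.88000e-01  1.49000e-01  4.43463e+02]
 [-9.99000e-01 -3.20000e-02 -3.80000e-02 -7.59800e+00]
 [ 4.30000e-02 -1.48000e-01 -9.88000e-01  9.53055e+02]
 [ 0.00000e+00  0.00000e+00  0.00000e+00  1.00000e+00]]
{'t': 0.1, 'joints': array([-1.25961900e+00,  4.91511904e-01,  1.55941076e+00, -2.13945727e-05,
        1.09170424e+00, -1.05610822e-01]), 'qvel': array([ 9.91401606e-04, -1.70684546e-03, -1.23634555e-03,  5.73725972e-05,
        2.73652092e-04,  8.05407881e-04]), 'tau': array([ 2.55830113e-03, -6.13626337e+01, -2.58605146e+01,  6.94085285e-02,
        4.70322242e-02, -3.37046947e-05]), 'eef_pos': array([ 252.95588443, -571.27420645,  214.10468146]), 'tcp_rot': array([-3.14056217e+00, -9.01551921e-05,  4.16797972e-01]), 'ft_force': array([-0.24390909,  0.16286647,  0.04907203]), 'moment': array([ 0.01062083,  0.01103015, -0.02097003]), 'grip_force': 0.0, 'opening': 1.0001754440148412}
```

View pics/s1.png

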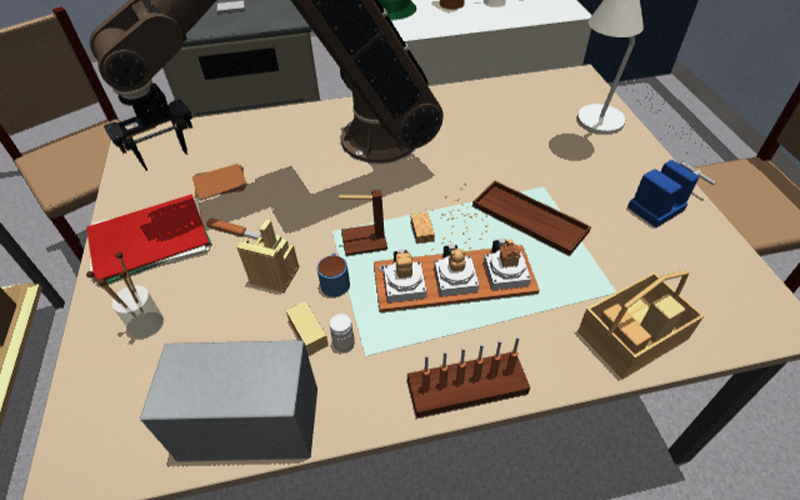

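View pics/t1.png

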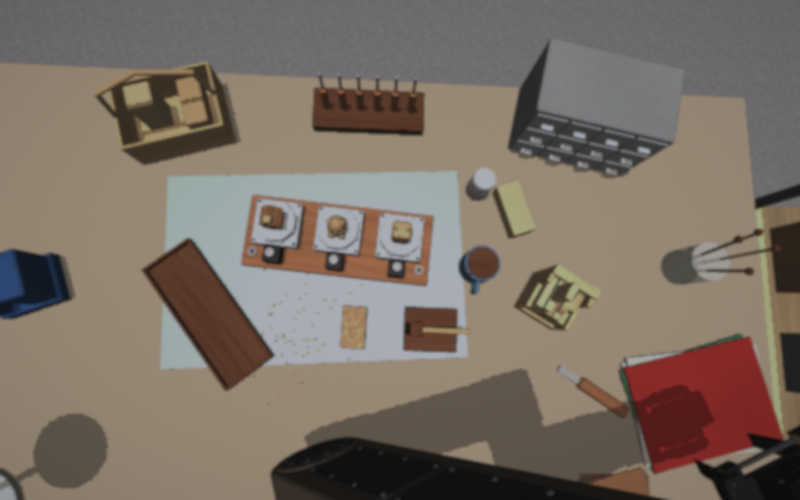

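Three carvings are on the heads; the tray is left (yawed), the peg stand and rack right. I'll crop closer.

Run:
```python
import cv2
a=cv2.imread("pics/raw_t1.png");b=cv2.imread("pics/raw_s1.png")
def c(im,x0,y0,x1,y1,k,f): cv2.imwrite("pics/"+f,cv2.resize(im[y0:y1,x0:x1],None,fx=k,fy=k,interpolation=cv2.INTER_CUBIC))
c(a,190,140,390,290,4,"t1a.png")   # holder + stand
c(b,180,140,480,260,2.66,"s1a.png")
# composite: rack top and rack scene, 
r=cv2.resize(a[200:275,400:490],None,fx=4.4,fy=4.4,interpolation=cv2.INTER_CUBIC)
s=cv2.resize(b[165:240,180:270],None,fx=4.4,fy=4.4,interpolation=cv2.INTER_CUBIC)
cv2.imwrite("pics/rack.png",cv2.hconcat([r,s]))
```

```text
(no output)
```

View pics/t1a.png

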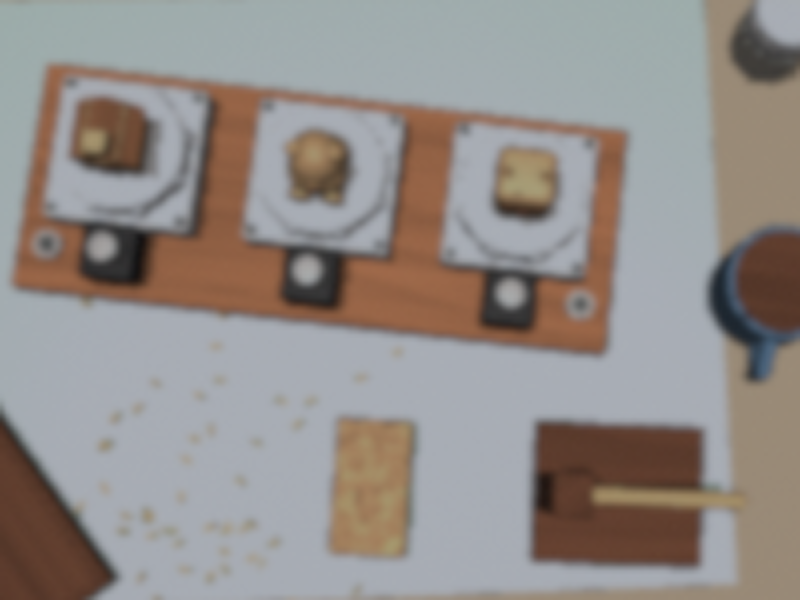

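View pics/s1a.png

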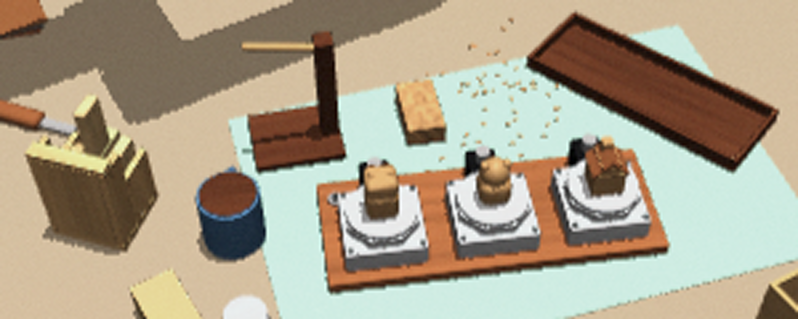

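View pics/rack.png

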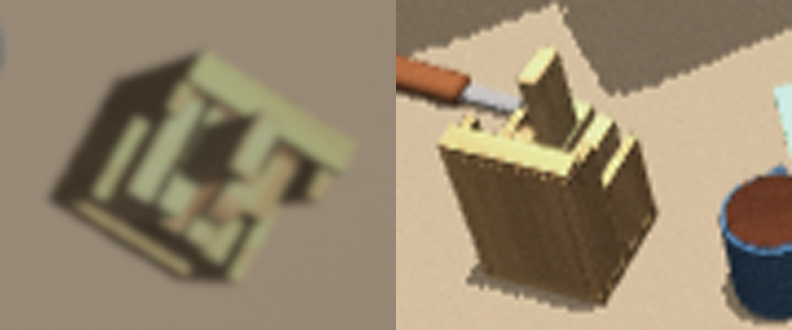

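Run:
```python
from h import *
np.set_printoptions(precision=1,suppress=True)
A=lambda u,v:(190+u/4,140+v/4)
S=lambda u,v:(180+u/2.66,140+v/2.66)
RT=lambda u,v:(400+u/4.4,200+v/4.4)
RS=lambda u,v:(180+(u-396)/4.4,165+v/4.4)
b=[onz("top",A(*p),72) for p in((101,247),(307,270),(511,293))]
print("buttons",b)
for s,t in(((590,139),(101,247)),((375,161),(511,293))): print("tri btn",tri(S(*s),A(*t)))
print("peg tip",tri(S(243,45),A(742,502)),"root",tri(S(316,48),A(593,495)))
print("base z10?",[onz("top",A(*p),12) for p in((538,422),(704,428),(700,565),(533,560))])
print("base bot corners scene",[onz("scene",S(*p),0) for p in((258,170),(345,158))])
tt=[(190/1.25,240/1.25),(145/1.25,270/1.25),(228/1.25,388/1.25),(273/1.25,355/1.25)]
ss=[(778,113),(735,168),(528,65),(575,12)]
tray=[onz("top",p,22) for p in tt];print("tray",tray,np.mean(tray,0))
st=[onz("scene",S(*p),22) for p in ss];print("tray sc",st,np.mean(st,0))
hs=[(548,48),(557,57),(528,85),(519,77)];ht=[(263,117),(284,129),(252,178),(231,166)]
print("handle sc",[onz("scene",RS(*p),187) for p in hs]);print("handle top",[onz("top",RT(*p),187) for p in ht])
print("rail top z137",[onz("top",RT(*p),137) for p in((205,52),(357,150),(345,172),(192,73))])
print("rail sc",[onz("scene",RS(*p),137) for p in((440,152),(572,175))])
# button & block tops
print("blocks",[tri(S(*s),A(*t)) for s,t in(((603,157),(108,133)),((494,164),(317,158)),((381,178),(527,180)))])
print("cork",onz("top",A(370,487),30),"mug",onz("top",A(790,280),75))
```

```text
buttons [array([575. , 202.3,  72. ]), array([564.9,  77.6,  72. ]), array([554.7, -46.7,  72. ])]
tri btn (array([575.1, 201.9,  69.7]), np.float64(1.8577401309442116))
tri btn (array([554.4, -47.3,  73. ]), np.float64(1.2574009274639564))
peg tip (array([ 433.4, -170.4,  168.7]), np.float64(2.8964966848538958)) root (array([435.3, -90.4, 149.1]), np.float64(1.0888194771281872))
base z10? [array([479.2, -68.9,  12. ]), array([ 478.3, -176.4,   12. ]), array([ 391.4, -174.3,   12. ]), array([392.1, -67.7,  12. ])]
base bot corners scene [array([ 471.5, -177.2,    0. ]), array([476.5, -70.6,   0. ])]
tray [array([602.3, 375.4,  22. ]), array([538.2, 458.6,  22. ]), array([311.8, 275.7,  22. ]), array([376.8, 192.8,  22. ])] [457.3 325.6  22. ]
tray sc [array([545.8, 459.5,  22. ]), array([617.8, 371.1,  22. ]), array([392.3, 186.8,  22. ]), array([307.8, 278.8,  22. ])] [465.9 324.1  22. ]
handle sc [array([ 494.5, -339.6,  187. ]), array([ 504.1, -334.4,  187. ]), array([ 525.1, -353.5,  187. ]), array([ 516.7, -358.8,  187. ])]
handle top [array([ 520.8, -347.3,  187. ]), array([ 515.3, -357.5,  187. ]), array([ 491. , -340.8,  187. ]), array([ 496.5, -330.7,  187. ])]
rail top z137 [array([ 559. , -339.8,  137. ]), array([ 510.2, -418.5,  137. ]), array([ 498.6, -411.7,  137. ]), array([ 547.8, -332.6,  137. ])]
rail sc [array([ 521.4, -420.2,  137. ]), array([ 561.2, -337.8,  137. ])]
blocks [(array([636.9, 191.9, 108.2]), np.float64(4.360021645498887)), (array([625.1,  70. , 114.8]), np.float64(1.3808785353055795)), (array([616.4, -53.1, 114.4]), np.float64(1.0667677225796077))]
cork [435.3  36.4  30. ] mug [ 567.7 -217.7   75. ]
```

Points agree between views (buttons z≈72, peg and handle within a few mm). I'm heading to button 3 and taking a closer crop of the tray and rack from the stored pictures.

arm_command(delta_pos=[[0.4,0.7,0.3],[0.4,0.7,0.3],[0.4,0.7,0.3],[0.4,0.7,0.3],[0.4,0.7,0.3]], delta_rot=[[0,0,-0.317],[0,0,-0.317],[0,0,-0.317],[0,0,-0.317],[0,0,-0.317]], claw=[1,1,1,1,1])

```text
t: 0.52
eef_pos: [350.3, -400.2, 287.7]
tcp_rot: [-3.141, 0.0, -0.09]
ft_force: [0.3, -0.2, 0.9]
opening: 0.706
grip_force: 0.0
```

arm_command(delta_pos=[[0.4,0.7,0],[0.4,0.7,0],[0.4,0.7,0],[0.4,0.7,0],[0.4,0.7,0]], delta_rot=[[0,0,0],[0,0,0],[0,0,0],[0,0,0],[0,0,0]], claw=[1,1,1,1,1])

```text
t: 0.93
eef_pos: [450.6, -224.5, 287.3]
tcp_rot: [-3.141, 0.0, -0.081]
ft_force: [1.6, -0.8, 0.2]
opening: 0.358
grip_force: 0.0
```

arm_command(delta_pos=[[0.4,0.7,-0.3],[0.4,0.7,-0.3],[0.4,0.7,-0.3],[0.4,0.7,-0.3],[0.4,0.7,-0.3]], delta_rot=[[0,0,0],[0,0,0],[0,0,0],[0,0,0],[0,0,0]], claw=[1,1,1,1,1])

```text
t: 1.35
eef_pos: [547.3, -55.5, 213.9]
tcp_rot: [3.142, 0.0, -0.081]
ft_force: [1.0, -0.7, 0.7]
opening: 0.024
grip_force: 0.0
```

Run:
```python
import cv2
a=cv2.imread("pics/raw_t1.png");b=cv2.imread("pics/raw_s1.png")
r=cv2.resize(a[185:320,105:230],None,fx=3.2,fy=3.2,interpolation=cv2.INTER_CUBIC)
s=cv2.resize(b[140:210,370:480],None,fx=3.6,fy=3.6,interpolation=cv2.INTER_CUBIC)
s=cv2.copyMakeBorder(s,0,r.shape[0]-s.shape[0],0,0,cv2.BORDER_CONSTANT)
o=cv2.hconcat([r,s]);print(r.shape,o.shape);cv2.imwrite("pics/tray.png",o)
```

```text
(432, 400, 3) (432, 796, 3)
```

View pics/tray.png

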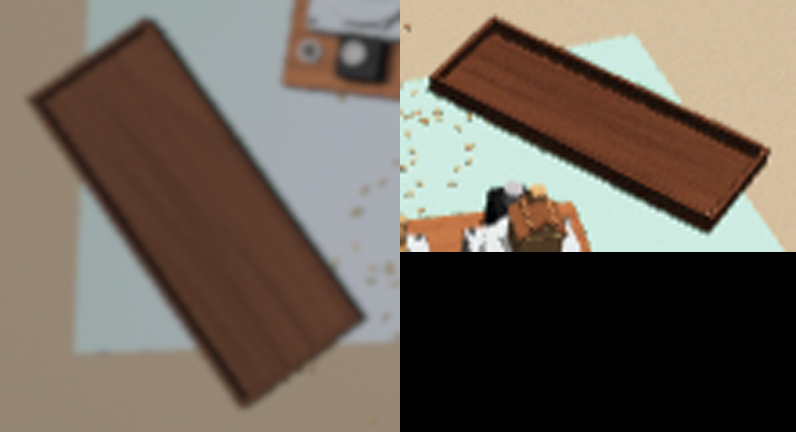

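arm_command(delta_pos=[[0.006,0,-0.16],[0.006,0,-0.32],[0.006,0,-0.45],[0.006,0,-0.55],[0.006,0,-0.55]], delta_rot=[[0,0,0],[0,0,0],[0,0,0],[0,0,0],[0,0,0]], claw=[1,1,1,1,1])

```text
t: 1.77
eef_pos: [546.1, -56.9, 72.8]
tcp_rot: [-3.141, 0.007, -0.081]
ft_force: [0.0, 0.2, 0.1]
opening: 0.007
grip_force: 0.0
```

arm_command(delta_pos=[[0,0,-0.01],[0,0,-0.02],[0,0,-0.03],[0,0,-0.04],[0,0,-0.04]], delta_rot=[[0,0,0],[0,0,0],[0,0,0],[0,0,0],[0,0,0]], claw=[1,1,1,1,1])

```text
t: 2.18
eef_pos: [549.0, -57.7, 68.1]
tcp_rot: [3.141, -0.002, -0.081]
ft_force: [0.5, -0.8, 2.6]
opening: 0.008
grip_force: 1.3
```

Run:
```python
from h import *
np.set_printoptions(precision=1,suppress=True)
snap("scene","s2.png")
A=lambda u,v:(105+u/3.2,185+v/3.2); S=lambda u,v:(370+(u-400)/3.6,140+v/3.6)
t=np.array([onz("top",A(*p),22) for p in((150,18),(28,98),(243,407),(366,318))])
s=np.array([onz("scene",S(*p),22) for p in((769,151),(711,222),(430,81),(495,16))])
# order: top: [near holder far-x, +y far, +y near?]
print(t,t.mean(0));print(s,s.mean(0))
for q in(t,): print(np.linalg.norm(np.diff(q,axis=0),axis=1))
print(np.linalg.norm(np.diff(s,axis=0),axis=1))
d=t[0]-t[3]+t[1]-t[2];print(np.degrees(np.arctan2(d[1],d[0])));d=s[0]-s[3]+s[1]-s[2];print(np.degrees(np.arctan2(d[1],d[0])))
```

```text
[[605.9 376.   22. ]
 [538.9 464.2  22. ]
 [307.5 278.9  22. ]
 [375.9 190.4  22. ]] [457.1 327.4  22. ]
[[543.5 460.6  22. ]
 [612.  373.9  22. ]
 [382.9 189.2  22. ]
 [307.6 279.7  22. ]] [461.5 325.8  22. ]
[110.8 296.5 111.9]
[110.5 294.3 117.7]
38.79551430445701
38.17905740501741
```

arm_command(delta_pos=[[0,0,0.06],[0.023,0.044,0.06],[0.023,0.044,0.06],[0.023,0.044,0.03],[0.023,0.044,0.02]], delta_rot=[[0,0,0],[0,0,0],[0,0,0],[0,0,0],[0,0,0]], claw=[1,1,1,1,1])

```text
t: 2.65
eef_pos: [553.5, -46.1, 70.8]
tcp_rot: [-3.142, 0.001, -0.08]
ft_force: [-1.1, -0.3, -1.4]
opening: 0.006
grip_force: 0.0
```

arm_command(delta_pos=[[0,0,-0.01],[0,0,-0.02],[0,0,-0.03],[0,0,-0.032],[0,0,-0.032]], delta_rot=[[0,0,0],[0,0,0],[0,0,0],[0,0,0],[0,0,0]], claw=[1,1,1,1,1])

```text
t: 3.07
eef_pos: [553.6, -46.4, 64.1]
tcp_rot: [-3.141, 0.001, -0.081]
ft_force: [-4.0, 1.5, 6.5]
opening: 0.008
grip_force: 3.0
```

```bash
python3 -c "
from h import *
snap('scene','s3.png',(230,80,430,240),4);s=state();print(s['eef_pos'],s['ft_force'])"
```

```text
[553.5795641  -46.36664211  64.16912292] [-3.60686071  1.85403825  6.86102719]
```

View pics/s3.png

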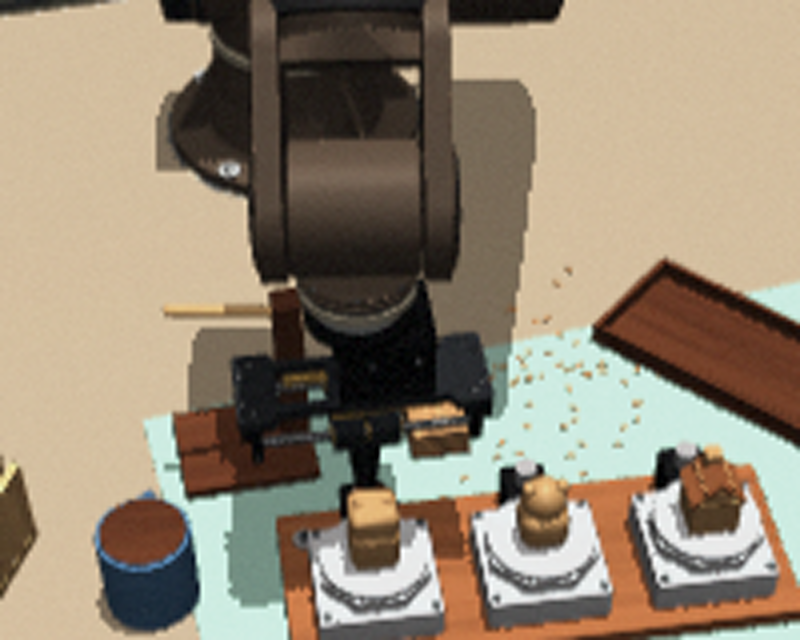

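Scene view: the tip sits on button 3, and z = 64 with the force risen confirms it is down. Now buttons 2 and 1.

arm_command(delta_pos=[[0,0,0.16],[0.02,0.16,0.16],[0.03,0.33,0.16],[0.045,0.496,0.16],[0.045,0.496,0.16]], delta_rot=[[0,0,0],[0,0,0],[0,0,0],[0,0,0],[0,0,0]], claw=[1,1,1,1,1])

```text
t: 3.53
eef_pos: [565.4, 82.8, 104.1]
tcp_rot: [-3.141, -0.001, -0.077]
ft_force: [-0.6, 1.0, -0.2]
opening: 0.0
grip_force: 0.0
```

arm_command(delta_pos=[[0,0,-0.1],[0,0,-0.125],[0,0,-0.145],[0,0,-0.164],[0,0,-0.164]], delta_rot=[[0,0,0],[0,0,0],[0,0,0],[0,0,0],[0,0,0]], claw=[1,1,1,1,1])

```text
t: 3.95
eef_pos: [565.0, 77.2, 64.1]
tcp_rot: [-3.141, 0.001, -0.082]
ft_force: [-4.7, 3.2, 7.8]
opening: 0.002
grip_force: 4.0
```

arm_command(delta_pos=[[0,0,0.16],[0.02,0.16,0.16],[0.03,0.33,0.16],[0.04,0.496,0.16],[0.04,0.496,0.16]], delta_rot=[[0,0,0],[0,0,0],[0,0,0],[0,0,0],[0,0,0]], claw=[1,1,1,1,1])

```text
t: 4.37
eef_pos: [575.7, 206.3, 103.8]
tcp_rot: [-3.14, -0.002, -0.078]
ft_force: [-0.8, -0.7, 0.4]
opening: 0.005
grip_force: 0.0
```

arm_command(delta_pos=[[0,0,-0.1],[0,0,-0.125],[0,0,-0.145],[0,0,-0.164],[0,0,-0.164]], delta_rot=[[0,0,0],[0,0,0],[0,0,0],[0,0,0],[0,0,0]], claw=[1,1,1,1,1])

```text
t: 4.78
eef_pos: [575.2, 200.9, 64.0]
tcp_rot: [-3.142, 0.0, -0.082]
ft_force: [-7.3, 1.3, 13.1]
opening: 0.003
grip_force: 6.8
```

arm_command(delta_pos=[[0,0,0.16],[0,0,0.32],[0.05,-0.004,0.44],[0.15,-0.01,0.44],[0.254,-0.015,0.44]], delta_rot=[[0,0,0],[0,0,0],[0,0,0],[0,0,0],[0,0,0]], claw=[0.35,0.35,0.35,0.35,0.35])

```text
t: 5.2
eef_pos: [640.3, 196.9, 175.8]
tcp_rot: [-3.141, -0.005, -0.082]
ft_force: [-0.6, -0.5, -0.6]
opening: 0.296
grip_force: 0.0
```

arm_command(delta_pos=[[0,0,0],[0,0,0],[0,0,0],[0,0,-0.02],[0,0,-0.1]], delta_rot=[[0,0,0],[0,0,0],[0,0,0],[0,0,0],[0,0,0]], claw=[0.35,0.35,0.35,0.35,0.35])

```text
t: 5.62
eef_pos: [639.4, 198.0, 149.5]
tcp_rot: [-3.14, -0.004, -0.081]
ft_force: [1.3, 0.9, 0.3]
opening: 0.624
grip_force: 0.0
```

```bash
python3 -c "
from h import *
snap('scene','s4.png',(300,100,480,235),4.4);s=state();print(s['eef_pos'],s['opening'],s['joints'])"
```

```text
[637.18220005 197.52462799 143.82700939] 0.6420266228528084 [ 2.01700553e-01  6.21808688e-01  1.51867771e+00 -1.31087532e-04
  1.00412895e+00  1.85367095e+00]
```

View pics/s4.png

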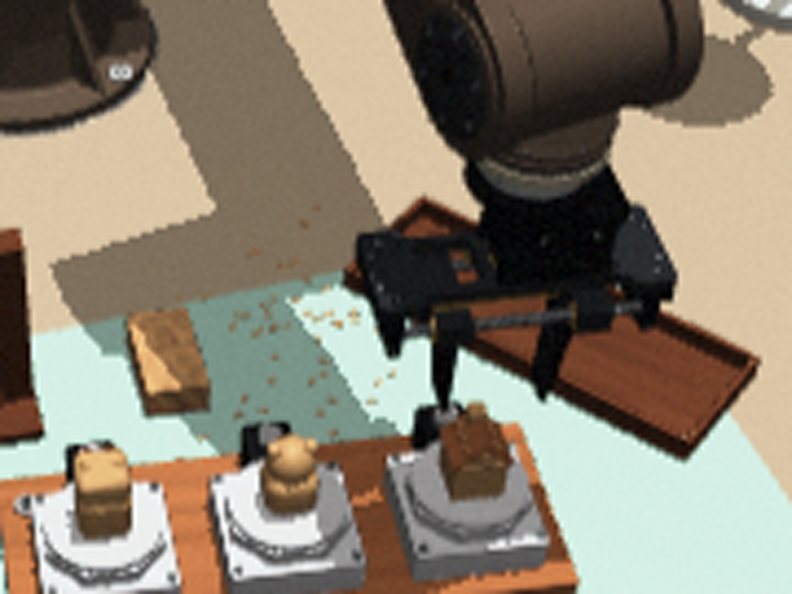

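Fingers straddle the chapel well. Descend, close, and turn.

arm_command(delta_pos=[[0.006,-0.001,-0.1],[0.006,-0.001,-0.18],[0.006,-0.001,-0.24],[0.006,-0.001,-0.26],[0.006,-0.001,-0.26]], delta_rot=[[0,0,0],[0,0,0],[0,0,0],[0,0,0],[0,0,0]], claw=[0.35,0.35,0.35,0.35,0.35])

```text
t: 6.08
eef_pos: [639.3, 197.5, 81.0]
tcp_rot: [3.141, 0.003, -0.081]
ft_force: [-0.6, 0.4, 0.9]
opening: 0.65
grip_force: 0.0
```

arm_command(delta_pos=[[0,0,0],[0,0,0],[0,0,0],[0,0,0],[0,0,0]], delta_rot=[[0,0,0],[0,0,0],[0,0,0],[0,0,0],[0,0,0]], claw=[0.8,0.8,0.8,0.8,0.8])

```text
t: 6.5
eef_pos: [640.5, 197.5, 82.9]
tcp_rot: [3.142, -0.001, -0.081]
ft_force: [-0.5, -0.5, 3.9]
opening: 0.378
grip_force: 30.0
```

arm_command(delta_pos=[[0,0,0],[0,0,0],[0,0,0],[0,0,0],[0,0,0]], delta_rot=[[0,0,0],[0,0,0.05],[0,0,0.12],[0,0,0.18],[0,0,0.25]], claw=[0.8,0.8,0.8,0.8,0.8])

```text
t: 6.92
eef_pos: [640.7, 197.7, 83.0]
tcp_rot: [3.142, -0.001, 0.316]
ft_force: [-0.3, 0.1, 5.0]
opening: 0.381
grip_force: 30.0
```

arm_command(delta_pos=[[0,0,0],[0,0,0],[0,0,0],[0,0,0],[0,0,0]], delta_rot=[[0,0,0.07],[0,0,0.14],[0,0,0.21],[0,0,0.28],[0,0,0.34]], claw=[0.8,0.8,0.8,0.8,0.8])

```text
t: 7.33
eef_pos: [640.7, 197.9, 82.9]
tcp_rot: [3.141, -0.001, 0.851]
ft_force: [-0.7, 1.8, 5.2]
opening: 0.377
grip_force: 30.0
```

arm_command(delta_pos=[[0,0,0],[0,0,0],[0,0,0],[0,0,0],[0,0,0]], delta_rot=[[0,0,0.07],[0,0,0.14],[0,0,0.21],[0,0,0.28],[0,0,0.35]], claw=[0.8,0.8,0.8,0.8,0.8])

```text
t: 7.75
eef_pos: [640.5, 198.0, 83.0]
tcp_rot: [3.141, -0.001, 1.4]
ft_force: [-1.0, 1.5, 6.1]
opening: 0.376
grip_force: 30.0
```

arm_command(delta_pos=[[0,0,0.0],[0,0,0.02],[0,0,0.06],[0,0,0.12],[0,0,0.2]], delta_rot=[[0,0,0],[0,0,0],[0,0,0],[0,0,0],[0,0,0]], claw=[0.8,0.8,0.8,0.8,0.8])

```text
t: 8.17
eef_pos: [639.6, 197.4, 132.0]
tcp_rot: [-3.139, 0.001, 1.395]
ft_force: [0.7, 0.1, -3.5]
opening: 0.379
grip_force: 30.0
```

```bash
python3 -c "
from h import *
snap('scene','s5.png',(300,100,480,235),4.4);s=state();print(s['eef_pos'],s['opening'],s['ft_force'])"
```

```text
[641.45180858 197.83961186 136.91891282] 0.3798052836751044 [2.13633705 0.41405107 0.86820866]
```

View pics/s5.png

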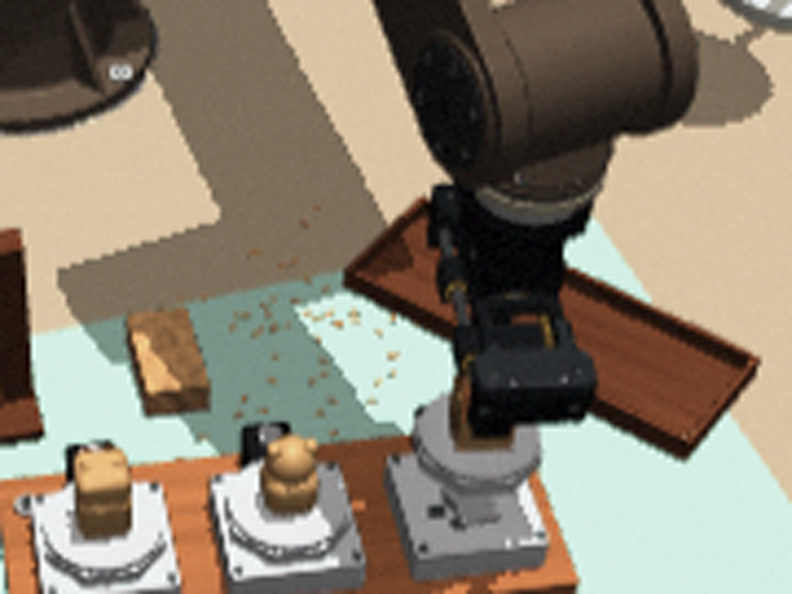

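The chapel is off. Carry it to the tray's +x slot.

arm_command(delta_pos=[[-0.04,0.06,0],[-0.1,0.16,0],[-0.15,0.25,0],[-0.19,0.32,0],[-0.22,0.372,0]], delta_rot=[[0,0,0],[0,0,0],[0,0,0],[0,0,0],[0,0,0]], claw=[0.8,0.8,0.8,0.8,0.8])

```text
t: 8.63
eef_pos: [584.2, 292.0, 132.2]
tcp_rot: [-3.141, -0.0, 1.396]
ft_force: [1.2, 0.2, -2.7]
opening: 0.38
grip_force: 30.0
```

arm_command(delta_pos=[[-0.06,0.1,0],[-0.12,0.2,0],[-0.17,0.29,0],[-0.2,0.34,0],[-0.22,0.372,0]], delta_rot=[[0,0,0],[0,0,0],[0,0,0],[0,0,0],[0,0,0]], claw=[0.8,0.8,0.8,0.8,0.8])

```text
t: 9.05
eef_pos: [529.4, 384.9, 132.1]
tcp_rot: [3.142, 0.0, 1.397]
ft_force: [0.9, -0.8, -2.3]
opening: 0.377
grip_force: 30.0
```

arm_command(delta_pos=[[0,0,-0.02],[0,0,-0.08],[0,0,-0.14],[0,0,-0.2],[0,0,-0.2]], delta_rot=[[0,0,0],[0,0,0],[0,0,0],[0,0,0],[0,0,0]], claw=[0.8,0.8,0.8,0.8,0.8])

```text
t: 9.47
eef_pos: [529.9, 381.5, 79.0]
tcp_rot: [-3.138, 0.003, 1.394]
ft_force: [-0.1, 0.7, -3.1]
opening: 0.374
grip_force: 30.0
```

```bash
python3 -c "
from h import *
snap('top','t6.png',(100,150,260,320),3.2);snap('scene','s6.png');s=state();print(s['eef_pos'],s['opening'],s['ft_force'])
im=cv2.imread('pics/t6.png');b=cv2.imread('pics/raw_s6.png')[130:220,360:490]
b=cv2.resize(b,(286,198));b=cv2.copyMakeBorder(b,0,im.shape[0]-198,0,0,cv2.BORDER_CONSTANT);cv2.imwrite('pics/t6c.png',cv2.hconcat([im,b]))"
```

```text
[530.87746295 382.51747738  81.82223408] 0.37946121607858446 [ 0.44781491 -0.6786808  -2.47594854]
```

View pics/t6c.png

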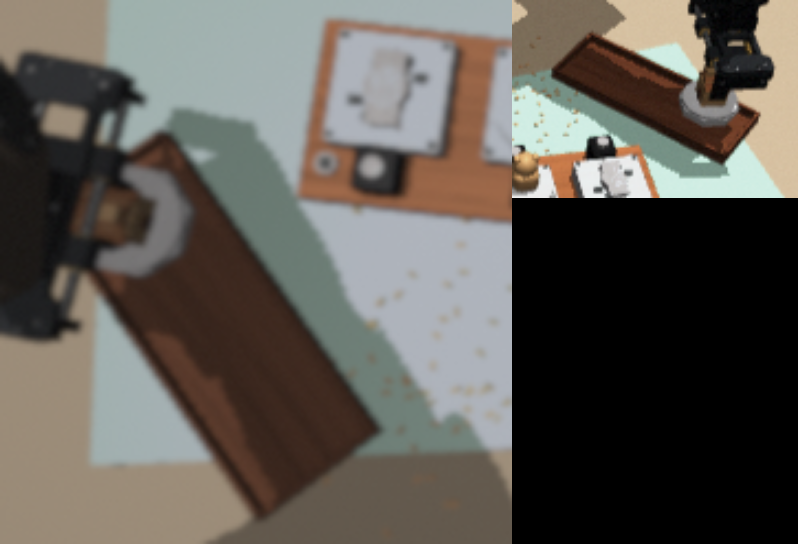

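Tray unchanged; the plate hangs over its +x end. Lower and release.

arm_command(delta_pos=[[0,0.004,-0.05],[0,0.004,-0.1],[0,0.004,-0.14],[0,0.004,-0.16],[0,0.004,-0.162]], delta_rot=[[0,0,0],[0,0,0],[0,0,0],[0,0,0],[0,0,0]], claw=[0.8,0.8,0.8,0.8,0.8])

```text
t: 9.98
eef_pos: [530.0, 384.4, 40.8]
tcp_rot: [-3.141, 0.001, 1.395]
ft_force: [-0.0, -0.3, -2.0]
opening: 0.376
grip_force: 30.0
```

arm_command(delta_pos=[[0,0,0],[0,0,0],[0,0,0],[0,0,0],[0,0,0]], delta_rot=[[0,0,0],[0,0,0],[0,0,0],[0,0,0],[0,0,0]], claw=[0.8,0.35,0.35,0.35,0.35])

```text
t: 10.4
eef_pos: [530.4, 384.6, 42.0]
tcp_rot: [3.141, -0.0, 1.395]
ft_force: [0.1, -0.1, -0.9]
opening: 0.601
grip_force: 0.0
```

```bash
python3 -c "
from h import *
s=state();print(s['eef_pos'],s['opening'],s['ft_force'])"
```

```text
[530.44863431 384.64550906  41.95442411] 0.600780035035802 [ 0.12921054 -0.09764542 -0.90967936]
```

arm_command(delta_pos=[[0,0,0.15],[0,0,0.3],[0,0,0.44],[0,0,0.51],[0,0,0.51]], delta_rot=[[0,0,0],[0,0,0],[0,0,0],[0,0,-0.07],[0,0,-0.145]], claw=[0.35,0.35,0.35,0.35,0.35])

```text
t: 10.82
eef_pos: [531.7, 385.5, 174.4]
tcp_rot: [3.137, -0.006, 1.163]
ft_force: [0.1, -1.2, -0.0]
opening: 0.649
grip_force: 0.0
```

arm_command(delta_pos=[[0.04,-0.14,0],[0.08,-0.28,0],[0.12,-0.42,0],[0.16,-0.56,0],[0.198,-0.624,0]], delta_rot=[[0,0,-0.078],[0,0,-0.156],[0,0,-0.234],[0,0,-0.312],[0,0,-0.39]], claw=[0.35,0.35,0.35,0.35,0.35])

```text
t: 11.23
eef_pos: [580.2, 225.2, 169.6]
tcp_rot: [3.141, 0.0, 0.547]
ft_force: [0.1, 0.3, 0.4]
opening: 0.65
grip_force: 0.0
```

arm_command(delta_pos=[[0.04,-0.14,0],[0.08,-0.28,0],[0.12,-0.42,0],[0.16,-0.56,0],[0.198,-0.624,0]], delta_rot=[[0,0,-0.078],[0,0,-0.156],[0,0,-0.234],[0,0,-0.312],[0,0,-0.39]], claw=[0.35,0.35,0.35,0.35,0.35])

```text
t: 11.65
eef_pos: [629.7, 68.8, 169.4]
tcp_rot: [3.141, -0.0, -0.066]
ft_force: [0.7, 0.1, -0.0]
opening: 0.65
grip_force: 0.0
```

arm_command(delta_pos=[[0,0,0],[0,0,0],[0,0,0],[0,0,0],[0,0,0]], delta_rot=[[0,0,-0.015],[0,0,-0.015],[0,0,-0.015],[0,0,-0.015],[0,0,-0.015]], claw=[0.35,0.35,0.35,0.35,0.35])

```text
t: 12.07
eef_pos: [628.9, 73.7, 169.3]
tcp_rot: [3.142, -0.0, -0.078]
ft_force: [-0.0, -0.2, -0.2]
opening: 0.651
grip_force: 0.0
```

```bash
python3 -c "
from h import *
snap('scene','s7.png');snap('top','t7.png')
A=lambda u,v:(105+u/3.2,185+v/3.2)
s=state();print(s['eef_pos'],s['tcp_rot'],s['opening'],s['ft_force'])"
```

```text
[629.05062374  73.48768658 169.26298375] [ 3.14154800e+00 -3.32169850e-05 -7.90557298e-02] 0.6494865495073247 [ 0.4408664  -0.42329096 -0.77682223]
```

arm_command(delta_pos=[[0.001,-0.003,-0.12],[0.001,-0.003,-0.22],[0.001,-0.003,-0.3],[0.001,-0.003,-0.35],[0.001,-0.003,-0.35]], delta_rot=[[0,0,0],[0,0,0],[0,0,0],[0,0,0],[0,0,0]], claw=[0.35,0.35,0.35,0.35,0.35])

```text
t: 12.58
eef_pos: [628.4, 72.1, 79.2]
tcp_rot: [3.141, 0.004, -0.08]
ft_force: [0.7, -0.1, -0.8]
opening: 0.652
grip_force: 0.0
```

arm_command(delta_pos=[[0,0,0],[0,0,0],[0,0,0],[0,0,0],[0,0,0]], delta_rot=[[0,0,0],[0,0,0],[0,0,0],[0,0,0],[0,0,0]], claw=[0.8,0.8,0.8,0.8,0.8])

```text
t: 13.0
eef_pos: [629.9, 71.8, 82.6]
tcp_rot: [3.142, -0.002, -0.081]
ft_force: [-1.0, -0.4, 5.5]
opening: 0.375
grip_force: 30.0
```

arm_command(delta_pos=[[0,0,0],[0,0,0],[0,0,0],[0,0,0],[0,0,0]], delta_rot=[[0,0,0],[0,0,0.05],[0,0,0.12],[0,0,0.18],[0,0,0.25]], claw=[0.8,0.8,0.8,0.8,0.8])

```text
t: 13.42
eef_pos: [630.1, 71.9, 82.6]
tcp_rot: [3.141, -0.002, 0.316]
ft_force: [-1.3, 0.2, 5.3]
opening: 0.377
grip_force: 30.0
```

arm_command(delta_pos=[[0,0,0],[0,0,0],[0,0,0],[0,0,0],[0,0,0]], delta_rot=[[0,0,0.07],[0,0,0.14],[0,0,0.21],[0,0,0.28],[0,0,0.34]], claw=[0.8,0.8,0.8,0.8,0.8])

```text
t: 13.83
eef_pos: [630.1, 72.1, 82.6]
tcp_rot: [3.141, -0.002, 0.851]
ft_force: [-0.3, 2.3, 5.6]
opening: 0.379
grip_force: 30.0
```

arm_command(delta_pos=[[0,0,0],[0,0,0],[0,0,0],[0,0,0],[0,0,0]], delta_rot=[[0,0,0.07],[0,0,0.14],[0,0,0.21],[0,0,0.28],[0,0,0.35]], claw=[0.8,0.8,0.8,0.8,0.8])

```text
t: 14.25
eef_pos: [630.0, 72.3, 82.7]
tcp_rot: [3.14, -0.001, 1.4]
ft_force: [-0.3, 2.6, 6.1]
opening: 0.375
grip_force: 30.0
```

arm_command(delta_pos=[[0,0,0.0],[0,0,0.02],[0,0,0.06],[0,0,0.12],[0,0,0.2]], delta_rot=[[0,0,0],[0,0,0],[0,0,0],[0,0,0],[0,0,0]], claw=[0.8,0.8,0.8,0.8,0.8])

```text
t: 14.67
eef_pos: [628.8, 71.7, 131.6]
tcp_rot: [-3.139, 0.001, 1.395]
ft_force: [0.3, 0.1, -2.5]
opening: 0.378
grip_force: 30.0
```

```bash
python3 -c "
from h import *
im=cv2.imread('pics/raw_t7.png');a=im[140:320,100:360]
b=read_camera('scene')[:,:,::-1][130:220,300:490]
a=cv2.resize(a,None,fx=2.2,fy=2.2);b=cv2.resize(b,(a.shape[1]//2,a.shape[1]*90//190//2))
b=cv2.copyMakeBorder(b,0,a.shape[0]-b.shape[0],0,0,cv2.BORDER_CONSTANT)[:,:227];b=b
o=cv2.hconcat([a,b]);cv2.imwrite('pics/c7.png',o);print(o.shape)
s=state();print(s['eef_pos'],s['tcp_rot'],s['opening'],s['ft_force'])"
```

```text
(396, 799, 3)
[630.71420031  71.82229575 136.33105204] [ 3.13760520e+00 -6.89286389e-04  1.39494581e+00] 0.380421750721736 [ 1.62098165 -0.17800165  0.81869106]
```

View pics/c7.png

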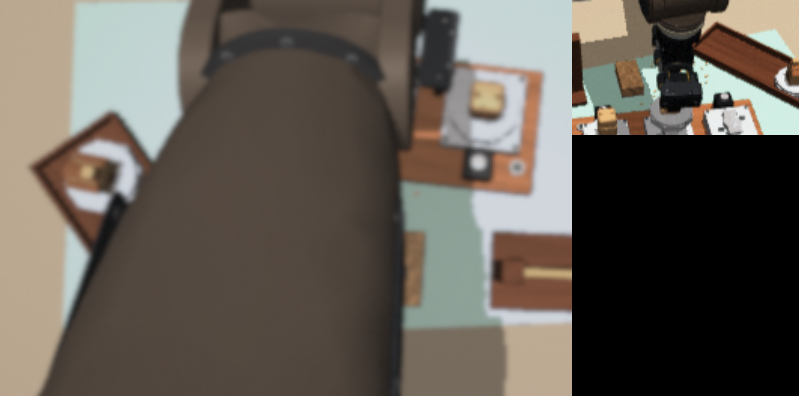

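Chapel stands in the tray; the bear is off its head. Carry it to the middle slot, with a template check that the tray has not moved.

Add to h.py:
```python
def chk(n,pts,ref,r=9,m=25):
    a=cv2.imread(ref);b=np.ascontiguousarray(read_camera(n)[:,:,::-1])
    cv2.imwrite("pics/raw_chk_%s.png"%n,b)
    for u,v in pts:
        t=a[v-r:v+r+1,u-r:u+r+1];w=b[max(0,v-m):v+m+1,u-m:u+m+1]
        q=cv2.matchTemplate(w,t,cv2.TM_CCOEFF_NORMED);_,s,_,l=cv2.minMaxLoc(q);print(n,(u,v),"shift",l[0]-m+r,l[1]-m+r,round(s,2))
def st():
    s=state();print(s['t'],s['eef_pos'].round(1),s['tcp_rot'].round(3),round(s['opening'],3),s['ft_force'].round(1))
```

```text
(no output)
```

arm_command(delta_pos=[[-0.06,0.09,0],[-0.14,0.21,0],[-0.22,0.33,0],[-0.3,0.44,0],[-0.342,0.509,0]], delta_rot=[[0,0,0],[0,0,0],[0,0,0],[0,0,0],[0,0,0]], claw=[0.8,0.8,0.8,0.8,0.8])

```text
t: 15.13
eef_pos: [541.7, 201.0, 131.7]
tcp_rot: [-3.141, 0.0, 1.396]
ft_force: [1.2, 0.3, -3.2]
opening: 0.378
grip_force: 30.0
```

arm_command(delta_pos=[[-0.09,0.13,0],[-0.18,0.26,0],[-0.26,0.38,0],[-0.31,0.47,0],[-0.342,0.509,0]], delta_rot=[[0,0,0],[0,0,0],[0,0,0],[0,0,0],[0,0,0]], claw=[0.8,0.8,0.8,0.8,0.8])

```text
t: 15.55
eef_pos: [456.9, 328.7, 131.8]
tcp_rot: [3.141, -0.001, 1.397]
ft_force: [-0.9, 0.4, -2.5]
opening: 0.375
grip_force: 30.0
```

```bash
python3 -c "
from h import *
st();chk('top',[(152,192),(219,284),(116,216)],'pics/raw_t1.png');chk('scene',[(396,145),(472,182),(379,163)],'pics/raw_s1.png');st()"
```

```text
15.55 [456.9 328.7 131.8] [ 3.141e+00 -1.000e-03  1.397e+00] 0.375 [-0.9  0.4 -2.5]
top (152, 192) shift 0 0 1.0
top (219, 284) shift 0 0 0.99
top (116, 216) shift -13 6 0.69
scene (396, 145) shift 0 0 0.99
scene (472, 182) shift 0 0 1.0
scene (379, 163) shift 0 0 0.95
15.65 [457.4 327.5 131.7] [3.142 0.    1.398] 0.378 [ 0.5 -1.1 -3.2]
```

arm_command(delta_pos=[[0,0,-0.04],[0,0,-0.1],[0,0,-0.16],[0,0,-0.2],[0,0,-0.22]], delta_rot=[[0,0,0],[0,0,0],[0,0,0],[0,0,0],[0,0,0]], claw=[0.8,0.8,0.8,0.8,0.8])

```text
t: 16.07
eef_pos: [458.8, 324.9, 74.8]
tcp_rot: [-3.14, 0.002, 1.394]
ft_force: [-0.6, 0.3, -2.5]
opening: 0.379
grip_force: 30.0
```

arm_command(delta_pos=[[0,0,-0.04],[0,0,-0.08],[0,0,-0.12],[0,0,-0.14],[0,0,-0.142]], delta_rot=[[0,0,0],[0,0,0],[0,0,0],[0,0,0],[0,0,0]], claw=[0.8,0.8,0.8,0.8,0.8])

```text
t: 16.48
eef_pos: [458.4, 326.2, 40.4]
tcp_rot: [-3.141, 0.0, 1.395]
ft_force: [0.3, -0.1, -2.3]
opening: 0.375
grip_force: 30.0
```

arm_command(delta_pos=[[0,0,0],[0,0,0],[0,0,0],[0,0,0],[0,0,0]], delta_rot=[[0,0,0],[0,0,0],[0,0,0],[0,0,0],[0,0,0]], claw=[0.8,0.35,0.35,0.35,0.35])

```text
t: 16.9
eef_pos: [458.7, 326.4, 41.5]
tcp_rot: [3.141, -0.0, 1.395]
ft_force: [-0.5, 0.1, 1.0]
opening: 0.602
grip_force: 0.0
```

arm_command(delta_pos=[[0,0,0.15],[0,0,0.3],[0,0,0.44],[0,0,0.51],[0,0,0.51]], delta_rot=[[0,0,0],[0,0,0],[0,0,0],[0,0,-0.07],[0,0,-0.145]], claw=[0.35,0.35,0.35,0.35,0.35])

```text
t: 17.32
eef_pos: [459.9, 327.2, 173.2]
tcp_rot: [3.137, -0.006, 1.163]
ft_force: [-0.1, 0.0, -0.1]
opening: 0.646
grip_force: 0.0
```

arm_command(delta_pos=[[0.04,-0.1,0],[0.09,-0.22,0],[0.14,-0.33,0],[0.18,-0.43,0],[0.214,-0.504,0]], delta_rot=[[0,0,-0.05],[0,0,-0.1],[0,0,-0.16],[0,0,-0.21],[0,0,-0.265]], claw=[0.35,0.35,0.35,0.35,0.35])

```text
t: 17.73
eef_pos: [512.6, 198.5, 168.9]
tcp_rot: [3.141, -0.0, 0.747]
ft_force: [0.6, 1.0, 0.3]
opening: 0.648
grip_force: 0.0
```

arm_command(delta_pos=[[0.04,-0.1,0],[0.08,-0.2,0],[0.12,-0.3,0],[0.17,-0.4,0],[0.214,-0.504,0]], delta_rot=[[0,0,-0.05],[0,0,-0.1],[0,0,-0.16],[0,0,-0.21],[0,0,-0.265]], claw=[0.35,0.35,0.35,0.35,0.35])

```text
t: 18.15
eef_pos: [566.1, 73.1, 169.0]
tcp_rot: [3.141, -0.001, 0.331]
ft_force: [-0.2, -0.1, 0.1]
opening: 0.649
grip_force: 0.0
```

arm_command(delta_pos=[[0.05,-0.13,0],[0.1,-0.26,0],[0.15,-0.38,0],[0.2,-0.47,0],[0.214,-0.504,0]], delta_rot=[[0,0,-0.06],[0,0,-0.12],[0,0,-0.18],[0,0,-0.24],[0,0,-0.265]], claw=[0.35,0.35,0.35,0.35,0.35])

```text
t: 18.57
eef_pos: [620.4, -55.0, 168.7]
tcp_rot: [3.141, -0.001, -0.089]
ft_force: [-1.1, -0.1, -0.3]
opening: 0.648
grip_force: 0.0
```

```bash
python3 -c "
from h import *
chk('top',[(116,216),(322,185)],'pics/raw_t1.png');chk('scene',[(396,145),(472,182),(379,163)],'pics/raw_s1.png');
state();st()"
```

```text
top (116, 216) shift 0 0 1.0
top (322, 185) shift 4 -3 -0.09
scene (396, 145) shift 0 0 1.0
scene (472, 182) shift 0 0 1.0
scene (379, 163) shift 0 0 1.0
18.6667 [619.4 -53.4 168.5] [ 3.141 -0.    -0.084] 0.654 [ 0.8  0.9 -0.2]
```

arm_command(delta_pos=[[0,0,-0.12],[0,0,-0.22],[0,0,-0.3],[0,0,-0.346],[0,0,-0.346]], delta_rot=[[0,0,0],[0,0,0],[0,0,0],[0,0,0],[0,0,0]], claw=[0.35,0.35,0.35,0.35,0.35])

```text
t: 19.08
eef_pos: [617.7, -50.6, 80.1]
tcp_rot: [-3.141, 0.004, -0.079]
ft_force: [-0.1, -0.2, 0.4]
opening: 0.65
grip_force: 0.0
```

arm_command(delta_pos=[[0,0,0],[0,0,0],[0,0,0],[0,0,0],[0,0,0]], delta_rot=[[0,0,0],[0,0,0],[0,0,0],[0,0,0],[0,0,0]], claw=[0.8,0.8,0.8,0.8,0.8])

```text
t: 19.5
eef_pos: [619.4, -51.8, 83.2]
tcp_rot: [3.141, -0.002, -0.081]
ft_force: [-0.5, 0.2, 5.8]
opening: 0.376
grip_force: 30.0
```

arm_command(delta_pos=[[0,0,0],[0,0,0],[0,0,0],[0,0,0],[0,0,0]], delta_rot=[[0,0,0],[0,0,0.05],[0,0,0.12],[0,0,0.18],[0,0,0.25]], claw=[0.8,0.8,0.8,0.8,0.8])

```text
t: 19.92
eef_pos: [619.6, -51.7, 83.1]
tcp_rot: [3.141, -0.002, 0.316]
ft_force: [0.3, 2.1, 6.5]
opening: 0.372
grip_force: 30.0
```

arm_command(delta_pos=[[0,0,0],[0,0,0],[0,0,0],[0,0,0],[0,0,0]], delta_rot=[[0,0,0.07],[0,0,0.14],[0,0,0.21],[0,0,0.28],[0,0,0.34]], claw=[0.8,0.8,0.8,0.8,0.8])

```text
t: 20.33
eef_pos: [619.6, -51.5, 83.1]
tcp_rot: [3.14, -0.001, 0.851]
ft_force: [1.3, 2.6, 6.2]
opening: 0.376
grip_force: 30.0
```

arm_command(delta_pos=[[0,0,0],[0,0,0],[0,0,0],[0,0,0],[0,0,0]], delta_rot=[[0,0,0.07],[0,0,0.14],[0,0,0.21],[0,0,0.28],[0,0,0.35]], claw=[0.8,0.8,0.8,0.8,0.8])

```text
t: 20.75
eef_pos: [619.6, -51.4, 83.1]
tcp_rot: [3.14, -0.001, 1.4]
ft_force: [1.4, 3.2, 7.0]
opening: 0.377
grip_force: 30.0
```

arm_command(delta_pos=[[0,0,0.0],[0,0,0.02],[0,0,0.06],[0,0,0.12],[0,0,0.2]], delta_rot=[[0,0,0],[0,0,0],[0,0,0],[0,0,0],[0,0,0]], claw=[0.8,0.8,0.8,0.8,0.8])

```text
t: 21.17
eef_pos: [618.4, -51.6, 132.2]
tcp_rot: [-3.139, -0.0, 1.395]
ft_force: [-0.2, 0.8, -1.7]
opening: 0.379
grip_force: 30.0
```

arm_command(delta_pos=[[-0.04,0.06,0],[-0.1,0.14,0],[-0.17,0.23,0],[-0.24,0.33,0],[-0.31,0.428,0]], delta_rot=[[0,0,0],[0,0,0],[0,0,0],[0,0,0],[0,0,0]], claw=[0.8,0.8,0.8,0.8,0.8])

```text
t: 21.58
eef_pos: [540.6, 56.0, 132.8]
tcp_rot: [3.141, -0.0, 1.394]
ft_force: [0.9, 0.4, -2.9]
opening: 0.376
grip_force: 30.0
```

arm_command(delta_pos=[[-0.06,0.085,0],[-0.12,0.17,0],[-0.18,0.255,0],[-0.24,0.34,0],[-0.31,0.428,0]], delta_rot=[[0,0,0],[0,0,0],[0,0,0],[0,0,0],[0,0,0]], claw=[0.8,0.8,0.8,0.8,0.8])

```text
t: 22.0
eef_pos: [463.6, 163.1, 132.9]
tcp_rot: [3.141, -0.0, 1.395]
ft_force: [0.9, 0.8, -2.1]
opening: 0.376
grip_force: 30.0
```

arm_command(delta_pos=[[-0.08,0.11,0],[-0.16,0.21,0],[-0.23,0.31,0],[-0.28,0.39,0],[-0.31,0.428,0]], delta_rot=[[0,0,0],[0,0,0],[0,0,0],[0,0,0],[0,0,0]], claw=[0.8,0.8,0.8,0.8,0.8])

```text
t: 22.42
eef_pos: [385.2, 271.1, 132.9]
tcp_rot: [3.141, -0.001, 1.396]
ft_force: [0.3, 0.4, -3.0]
opening: 0.378
grip_force: 30.0
```

```bash
python3 -c "
from h import *
chk('top',[(152,192),(116,216)],'pics/raw_t1.png');chk('scene',[(396,145),(472,182),(379,163)],'pics/raw_s1.png');st()
a=cv2.imread('pics/raw_chk_top.png')[150:320,90:290];b=cv2.imread('pics/raw_chk_scene.png')[110:220,350:490]
a=cv2.resize(a,None,fx=2,fy=2);b=cv2.resize(b,None,fx=2.85,fy=2.85);b=cv2.copyMakeBorder(b,0,a.shape[0]-b.shape[0],0,0,cv2.BORDER_CONSTANT)
cv2.imwrite('pics/c8.png',cv2.hconcat([a,b]))"
```

```text
top (152, 192) shift 0 0 1.0
top (116, 216) shift 0 0 1.0
scene (396, 145) shift -3 2 0.78
scene (472, 182) shift 0 0 1.0
scene (379, 163) shift 0 0 0.98
22.5167 [385.5 270.5 132.8] [ 3.141 -0.     1.398] 0.379 [ 0.1 -0.1 -2. ]
```

View pics/c8.png

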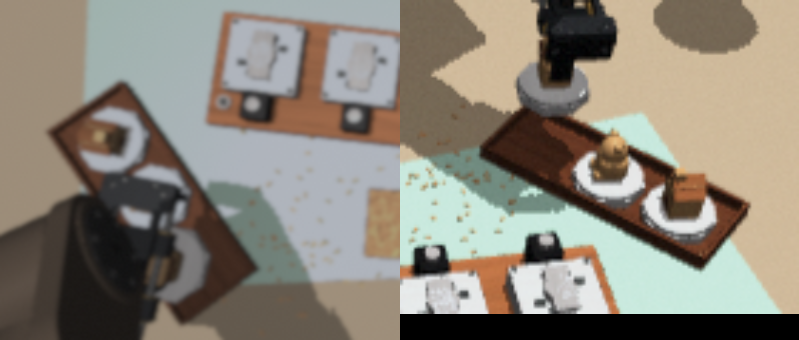

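Both carvings stand well inside the unmoved tray and the owl is over the near slot; lower and release it.

arm_command(delta_pos=[[0.003,0,-0.04],[0.003,0,-0.1],[0.003,0,-0.16],[0.003,0,-0.2],[0.003,0,-0.22]], delta_rot=[[0,0,0],[0,0,0],[0,0,0],[0,0,0],[0,0,0]], claw=[0.8,0.8,0.8,0.8,0.8])

```text
t: 22.93
eef_pos: [387.6, 268.5, 76.4]
tcp_rot: [-3.141, 0.001, 1.394]
ft_force: [0.7, 0.1, -2.5]
opening: 0.375
grip_force: 30.0
```

arm_command(delta_pos=[[0,0,-0.04],[0,0,-0.08],[0,0,-0.12],[0,0,-0.142],[0,0,-0.145]], delta_rot=[[0,0,0],[0,0,0],[0,0,0],[0,0,0],[0,0,0]], claw=[0.8,0.8,0.8,0.8,0.8])

```text
t: 23.35
eef_pos: [387.7, 268.9, 40.8]
tcp_rot: [-3.142, 0.0, 1.395]
ft_force: [-0.2, -1.0, 1.1]
opening: 0.378
grip_force: 30.0
```

arm_command(delta_pos=[[0,0,0],[0,0,0],[0,0,0],[0,0,0],[0,0,0]], delta_rot=[[0,0,0],[0,0,0],[0,0,0],[0,0,0],[0,0,0]], claw=[0.8,0.4,0.35,0.35,0.35])

```text
t: 23.77
eef_pos: [387.5, 269.4, 41.2]
tcp_rot: [3.141, -0.0, 1.395]
ft_force: [-0.4, -0.8, -0.0]
opening: 0.598
grip_force: 0.0
```

arm_command(delta_pos=[[0,0,0.15],[0,0,0.3],[0,0,0.46],[0,0,0.62],[0,0,0.76]], delta_rot=[[0,0,0],[0,0,0],[0,0,0],[0,0,0],[0,0,0]], claw=[0.35,0.35,0.35,0.35,0.35])

```text
t: 24.18
eef_pos: [387.1, 269.2, 233.8]
tcp_rot: [3.14, -0.001, 1.396]
ft_force: [0.1, 0.1, -0.1]
opening: 0.654
grip_force: 0.0
```

All carvings are placed. Now fit the handle and rail against the stored images numerically.

```bash
cat > fit.py <<'E'
from h import *
from scipy.optimize import differential_evolution as DE
from scipy.ndimage import map_coordinates as mc, gaussian_filter as gf
I={n:gf(cv2.cvtColor(cv2.imread(f),cv2.COLOR_BGR2GRAY).astype(float),.6) for n,f in(("top","pics/raw_t1.png"),("scene","pics/raw_s1.png"))}
C={n:cam(n) for n in I}
def P(n,X):
    K,T=C[n];q=(np.linalg.inv(T)[:3]@np.c_[X,np.ones(len(X))].T);u=K@q;return (u[:2]/u[2]).T
def edge(n,a,b,off=1.2):
    s=np.linspace(.08,.92,25)[:,None];X=a+(b-a)*s;u=P(n,X);d=u[-1]-u[0];nn=np.array([-d[1],d[0]])/np.linalg.norm(d)
    f=lambda v:mc(I[n],[v[:,1],v[:,0]],order=1)
    return abs((f(u+off*nn)-f(u-off*nn)).mean())
def corners(x,y,yaw,hx,hy,z):
    c,s=np.cos(yaw),np.sin(yaw);return np.array([[x+c*a-s*b,y+s*a+c*b,z] for a,b in((hx,hy),(-hx,hy),(-hx,-hy),(hx,-hy))])
def sc(p,n):
    q=corners(p[0],p[1],p[2],17,7,p[3] if len(p)>3 else 187)
    e=[edge(n,q[i],q[(i+1)%4]) for i in range(4)]
    return sum(e)
np.set_printoptions(precision=2,suppress=True)
bd=[(496,520),(-357,-334),(-.75,-.4)]
for ns in(("top",),("scene",),("top","scene")):
    r=DE(lambda p:-sum(sc(p,n) for n in ns),bd,seed=1,popsize=25,tol=1e-6);print(ns,r.x,-r.fun)
r=DE(lambda p:-sc(p,"top")-sc(p,"scene"),bd+[(175,200)],seed=1,popsize=25,tol=1e-6);print("z free",r.x,-r.fun)
E
python3 fit.py
```

```text
('top',) [ 508.88 -342.88   -0.62] 116.5755071467965
('scene',) [ 504.91 -348.07   -0.4 ] 251.4794260686282
('top', 'scene') [ 506.5  -345.87   -0.67] 278.4381567437945
z free [ 509.49 -347.17   -0.75  175.26] 329.1550061727377
```

```bash
cat > ov.py <<'E'
from fit import *
M=(508,-345.3,-.557)
pan=[]
for n,(x0,y0) in(("top",(414,208)),("scene",(186,172))):
    im=cv2.imread("pics/raw_t1.png" if n=="top" else "pics/raw_s1.png")[y0:y0+50,x0:x0+66]
    if n=="scene": im=cv2.imread("pics/raw_s1.png")[y0:y0+50,x0:x0+66]
    g=cv2.resize(im,(396,300),interpolation=cv2.INTER_CUBIC);o=g.copy()
    def L(a,b,c):
        u=((P(n,np.array([a,b]))-[x0,y0]+.5)*6).round().astype(int);cv2.line(o,tuple(map(int,u[0])),tuple(map(int,u[1])),c,1)
    q=corners(*M,17,7,187.);w=corners(*M,17,7,115.)
    for i in range(4): L(q[i],q[(i+1)%4],(0,0,255));L(q[i],w[i],(255,0,0))
    c,s=np.cos(M[2]),np.sin(M[2]);R=lambda a,b,z:np.array([M[0]+c*a-s*b,M[1]+s*a+c*b,z])
    L(R(25,-50,137),R(25,50,137),(0,255,0));L(R(-36.5,-50,29),R(-36.5,50,29),(0,255,255))
    pan.append(cv2.vconcat([g,o]))
cv2.imwrite("pics/ov.png",cv2.hconcat(pan))
E
sed -i '/^bd=/,$d' fit.py; python3 ov.py
```

```text
(no output)
```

View pics/ov.png

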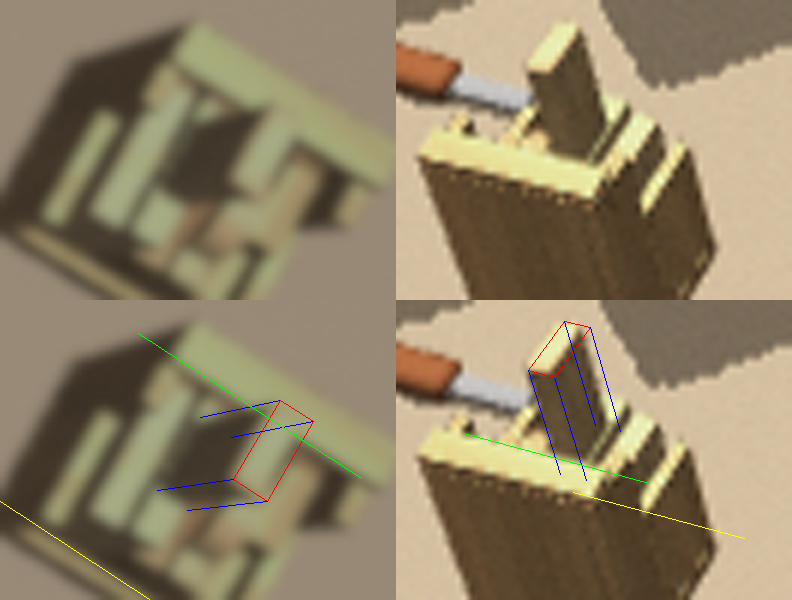

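The overlay shows the handle top centre within ~1.5 mm of my model (the two views straddle it) and the yaw about −0.565. Moving over the paddle.

arm_command(delta_pos=[[0.02,-0.1,0.06],[0.04,-0.22,0.1],[0.07,-0.35,0.1],[0.1,-0.49,0.1],[0.121,-0.614,0.1]], delta_rot=[[0,0,-0.05],[0,0,-0.11],[0,0,-0.18],[0,0,-0.25],[0,0,-0.312]], claw=[0.45,0.45,0.45,0.45,0.45])

```text
t: 24.6
eef_pos: [417.6, 114.2, 256.4]
tcp_rot: [3.141, -0.001, 0.9]
ft_force: [1.1, -0.3, 0.1]
opening: 0.553
grip_force: 0.0
```

arm_command(delta_pos=[[0.024,-0.123,0],[0.048,-0.246,0],[0.073,-0.369,0],[0.097,-0.492,0],[0.121,-0.614,0]], delta_rot=[[0,0,-0.062],[0,0,-0.125],[0,0,-0.187],[0,0,-0.25],[0,0,-0.312]], claw=[0.45,0.45,0.45,0.45,0.45])

```text
t: 25.02
eef_pos: [447.7, -39.3, 256.2]
tcp_rot: [3.141, -0.0, 0.41]
ft_force: [0.6, 0.7, 0.1]
opening: 0.549
grip_force: 0.0
```

arm_command(delta_pos=[[0.024,-0.123,0],[0.048,-0.246,0],[0.073,-0.369,0],[0.097,-0.492,0],[0.121,-0.614,0]], delta_rot=[[0,0,-0.062],[0,0,-0.125],[0,0,-0.187],[0,0,-0.25],[0,0,-0.312]], claw=[0.45,0.45,0.45,0.45,0.45])

```text
t: 25.43
eef_pos: [478.0, -192.8, 256.1]
tcp_rot: [3.141, -0.0, -0.08]
ft_force: [0.2, -0.2, -0.1]
opening: 0.55
grip_force: 0.0
```

arm_command(delta_pos=[[0.03,-0.15,0],[0.06,-0.3,0],[0.09,-0.45,0],[0.115,-0.57,0],[0.121,-0.614,0]], delta_rot=[[0,0,-0.07],[0,0,-0.14],[0,0,-0.21],[0,0,-0.28],[0,0,-0.312]], claw=[0.45,0.45,0.45,0.45,0.45])

```text
t: 25.85
eef_pos: [508.4, -348.4, 255.4]
tcp_rot: [3.141, -0.0, -0.573]
ft_force: [0.0, 0.7, -0.2]
opening: 0.552
grip_force: 0.0
```

arm_command(delta_pos=[[0,0,0],[0,0,0],[0,0,0],[0,0,0],[0,0,0]], delta_rot=[[0,0,0],[0,0,0],[0,0,0],[0,0,0],[0,0,0]], claw=[0.45,0.45,0.45,0.45,0.45])

```text
t: 26.27
eef_pos: [508.4, -343.7, 256.4]
tcp_rot: [3.141, -0.0, -0.563]
ft_force: [0.6, 0.3, -0.4]
opening: 0.55
grip_force: 0.0
```

```bash
python3 -c "
from h import *
chk('scene',[(396,145),(472,182),(379,163),(283,193),(240,172)],'pics/raw_s1.png');st()"
```

```text
scene (396, 145) shift -2 1 0.79
scene (472, 182) shift 0 0 1.0
scene (379, 163) shift 0 0 0.99
scene (283, 193) shift 0 0 1.0
scene (240, 172) shift 8 13 0.88
26.3167 [ 508.4 -343.8  256.3] [ 3.141 -0.    -0.563] 0.549 [-0.3 -1.   0.3]
```

arm_command(delta_pos=[[-0.002,-0.005,-0.14],[-0.002,-0.005,-0.28],[-0.002,-0.005,-0.38],[-0.002,-0.005,-0.44],[-0.002,-0.005,-0.455]], delta_rot=[[0,0,0],[0,0,0],[0,0,0],[0,0,0],[0,0,0]], claw=[0.45,0.45,0.45,0.45,0.45])

```text
t: 26.73
eef_pos: [507.0, -344.8, 139.6]
tcp_rot: [-3.141, 0.004, -0.564]
ft_force: [0.4, -0.5, -0.1]
opening: 0.552
grip_force: 0.0
```

arm_command(delta_pos=[[0,0,0],[0,0,0],[0,0,0],[0,0,0],[0,0,0]], delta_rot=[[0,0,0],[0,0,0],[0,0,0],[0,0,0],[0,0,0]], claw=[0.45,0.55,0.65,0.7,0.75])

```text
t: 27.15
eef_pos: [508.1, -346.1, 143.2]
tcp_rot: [3.141, -0.002, -0.565]
ft_force: [-0.1, -0.6, -0.5]
opening: 0.327
grip_force: 0.0
```

arm_command(delta_pos=[[0,0,0],[0,0,0],[0,0,0],[0,0,0],[0,0,0]], delta_rot=[[0,0,0],[0,0,0],[0,0,0],[0,0,0],[0,0,0]], claw=[0.8,0.9,1,1,1])

```text
t: 27.57
eef_pos: [507.9, -346.0, 142.4]
tcp_rot: [3.141, -0.0, -0.565]
ft_force: [-0.5, -0.2, 2.7]
opening: 0.147
grip_force: 30.0
```

```bash
python3 -c "
from h import *
snap('scene','s9.png');snap('top','t9.png');st()"
```

```text
27.6667 [ 507.9 -346.   142.4] [ 3.141 -0.    -0.565] 0.144 [-0.2  0.9  3.2]
```

arm_command(delta_pos=[[0,0,0.008],[-0.015,0.009,0.0125],[-0.029,0.018,0.0166],[-0.043,0.027,0.02],[-0.057,0.036,0.0225]], delta_rot=[[0,0,0],[-0.012,-0.019,0],[-0.0239,-0.0377,0],[-0.036,-0.0565,0],[-0.0477,-0.0753,0]], claw=[1,1,1,1,1])

```text
t: 28.08
eef_pos: [493.3, -336.7, 147.6]
tcp_rot: [3.142, -0.141, -0.565]
ft_force: [0.2, -0.1, -0.4]
opening: 0.146
grip_force: 30.0
```

arm_command(delta_pos=[[-0.014,0.009,0.0015],[-0.028,0.018,0.0025],[-0.042,0.027,0.0035],[-0.056,0.036,0.004],[-0.056,0.036,0.004]], delta_rot=[[-0.012,-0.019,0],[-0.0239,-0.0377,0],[-0.036,-0.0565,0],[-0.0477,-0.0753,0],[-0.0477,-0.0753,0]], claw=[1,1,1,1,1])

```text
t: 28.5
eef_pos: [478.6, -327.3, 148.6]
tcp_rot: [3.142, -0.281, -0.565]
ft_force: [0.6, -1.0, -0.5]
opening: 0.145
grip_force: 30.0
```

```bash
python3 -c "
from h import *
from scipy.spatial.transform import Rotation as R
snap('scene','s10.png');st();r=state()['tcp_rot'];print(R.from_euler('xyz',r).as_matrix().round(3))"
```

```text
28.55 [ 479.1 -327.7  148.8] [-3.142 -0.279 -0.565] 0.148 [ 0.1 -0.4 -0.9]
[[ 0.812 -0.536  0.233]
 [-0.515 -0.845 -0.148]
 [ 0.276 -0.    -0.961]]
```

Tipped with almost no force; draw it out along its slope.

arm_command(delta_pos=[[-0.012,0.008,0.05],[-0.03,0.019,0.125],[-0.06,0.038,0.25],[-0.091,0.058,0.375],[-0.121,0.077,0.5]], delta_rot=[[0,0,0],[0,0,0],[0,0,0],[0,0,0],[0,0,0]], claw=[1,1,1,1,1])

```text
t: 28.97
eef_pos: [449.0, -308.5, 275.0]
tcp_rot: [3.141, -0.278, -0.565]
ft_force: [0.6, -0.3, -0.9]
opening: 0.15
grip_force: 30.0
```

arm_command(delta_pos=[[-0.012,0.008,0.05],[-0.024,0.015,0.1],[-0.024,0.015,0.1],[-0.024,0.015,0.1],[-0.024,0.015,0.1]], delta_rot=[[0,0,0],[0,0,0],[0,0,0],[0,0,0],[0,0,0]], claw=[1,1,1,1,1])

```text
t: 29.38
eef_pos: [443.3, -304.9, 297.8]
tcp_rot: [-3.141, -0.278, -0.565]
ft_force: [-0.1, -0.8, -1.9]
opening: 0.144
grip_force: 30.0
```

```bash
python3 -c "
from h import *
snap('scene','s11.png');snap('top','t11.png');st()
# patterns unchanged? rack region correlation against start (scene low part / top)
chk('scene',[(213,196),(224,196),(197,193)],'pics/raw_s1.png',6,14);chk('top',[(425,233),(435,233),(440,255)],'pics/raw_t1.png',6,14)
"
```

```text
29.4833 [ 443.3 -304.9  297.6] [-3.141 -0.278 -0.565] 0.146 [-0.3  0.4 -1. ]
scene (213, 196) shift 0 0 0.88
scene (224, 196) shift 0 0 0.84
scene (197, 193) shift 0 0 1.0
top (425, 233) shift 0 0 1.0
top (435, 233) shift 0 -1 0.92
top (440, 255) shift 4 -8 0.4
```

arm_command(delta_pos=[[0,0.02,0],[0,0.04,0],[0,0.08,0],[0,0.1,0],[0,0.1,0]], delta_rot=[[0.02,0.03,0],[0.05,0.075,0],[0.075,0.12,0],[0.0954,0.1506,0],[0.0954,0.1506,0]], claw=[1,1,1,1,1])

```text
t: 30.0
eef_pos: [444.2, -279.9, 298.0]
tcp_rot: [-3.141, 0.004, -0.564]
ft_force: [-0.7, -0.3, -1.5]
opening: 0.145
grip_force: 30.0
```

arm_command(delta_pos=[[-0.008,0.05,-0.02],[-0.016,0.1,-0.04],[-0.024,0.15,-0.06],[-0.032,0.2,-0.08],[-0.041,0.25,-0.1]], delta_rot=[[0,0,0.07],[0,0,0.14],[0,0,0.21],[0,0,0.28],[0,0,0.344]], claw=[1,1,1,1,1])

```text
t: 30.42
eef_pos: [432.8, -217.1, 273.2]
tcp_rot: [3.141, -0.002, -0.019]
ft_force: [0.5, 0.6, -1.3]
opening: 0.147
grip_force: 30.0
```

arm_command(delta_pos=[[0,0.005,-0.05],[0,0.01,-0.1],[0,0.02,-0.17],[0,0.02,-0.215],[0,0.02,-0.215]], delta_rot=[[0,0,0],[0,0,0],[0,0,0],[0,0,0],[0,0,0]], claw=[1,1,1,1,1])

```text
t: 30.83
eef_pos: [432.1, -212.0, 218.0]
tcp_rot: [-3.14, 0.001, -0.025]
ft_force: [1.0, 0.1, -0.8]
opening: 0.146
grip_force: 30.0
```

arm_command(delta_pos=[[0,0,0],[0,0,0],[0,0,0],[0,0,0],[0,0,0]], delta_rot=[[0,0,0],[0,0,0],[0,0,0],[0,0,0],[0,0,0]], claw=[1,1,1,1,1])

```text
t: 31.25
eef_pos: [433.2, -212.6, 220.5]
tcp_rot: [3.141, -0.001, -0.025]
ft_force: [0.0, -0.4, -1.6]
opening: 0.146
grip_force: 30.0
```

Run:
```python
from h import *
snap('scene','s12.png');snap('top','t12.png');st()
a=cv2.imread('pics/raw_s12.png');b=cv2.imread('pics/raw_t12.png')
e=state()['eef_pos'];y=state()['tcp_rot'][2]
h=e+np.array([0,0,-46.4]);print("hole scene",proj("scene",h),"top",proj("top",h),"tip",proj("scene",[433.6,-172.3,167.4]),proj("top",[433.6,-172.3,167.4]))
u=proj("scene",h).astype(int);v=proj("top",h).astype(int);print(u,v)
A=a[u[1]-33:u[1]+67,u[0]-40:u[0]+93];B=b[v[1]-50:v[1]+50,v[0]-67:v[0]+66]
x=lambda i:cv2.resize(i,(532,400),interpolation=cv2.INTER_CUBIC)
cv2.imwrite('pics/c12.png',cv2.resize(cv2.hconcat([cv2.resize(A,(400,300),interpolation=cv2.INTER_CUBIC),cv2.resize(B,(400,300),interpolation=cv2.INTER_CUBIC)]),None,fx=1,fy=1))
```

```text
31.35 [ 433.1 -212.5  220.3] [ 3.141 -0.    -0.025] 0.145 [ 0.4 -0.9 -0.9]
hole scene [257.60109593 157.87608306] top [396.27532231 266.32639058] tip [271.27326021 157.46407365] [376.91198315 265.56057195]
[257 157] [396 266]
```

I'm holding the last picture back; the paddle hangs upright from the gripper in line with the peg, so I insert with force checks.

arm_command(delta_pos=[[0.001,0.04,-0.006],[0.002,0.08,-0.013],[0.003,0.12,-0.019],[0.004,0.168,-0.027],[0.004,0.168,-0.027]], delta_rot=[[0,0,0],[0,0,0],[0,0,0],[0,0,0],[0,0,0]], claw=[1,1,1,1,1])

```text
t: 31.77
eef_pos: [433.7, -168.0, 212.9]
tcp_rot: [-3.141, 0.001, -0.023]
ft_force: [-0.3, 0.8, -1.0]
opening: 0.145
grip_force: 30.0
```

Run:
```python
from h import *
snap('scene','s13.png');snap('top','t13.png');st()
```

```text
31.8667 [ 434.2 -169.7  213.3] [ 3.141 -0.    -0.023] 0.144 [-0.   0.4 -0.9]
```

arm_command(delta_pos=[[0.001,0.035,-0.0075],[0.002,0.07,-0.015],[0.003,0.11,-0.0235],[0.004,0.15,-0.032],[0.004,0.16,-0.034]], delta_rot=[[0,0,0],[0,0,0],[0,0,0],[0,0,0],[0,0,0]], claw=[1,1,1,1,1])

```text
t: 32.28
eef_pos: [434.7, -128.8, 204.4]
tcp_rot: [-3.141, 0.001, -0.024]
ft_force: [-0.7, -0.0, -0.5]
opening: 0.15
grip_force: 30.0
```

arm_command(delta_pos=[[0,0,-0.006],[0,0,-0.012],[0,0,-0.018],[0,0,-0.024],[0,0,-0.024]], delta_rot=[[0,0,0],[0,0,0],[0,0,0],[0,0,0],[0,0,0]], claw=[1,1,1,1,1])

```text
t: 32.7
eef_pos: [435.3, -130.8, 199.4]
tcp_rot: [3.141, -0.001, -0.025]
ft_force: [-2.3, 1.9, 11.0]
opening: 0.145
grip_force: 30.0
```

```bash
python3 -c "
from h import *
st()"
```

```text
32.7 [ 435.3 -130.8  199.4] [ 3.141e+00 -1.000e-03 -2.500e-02] 0.145 [-2.3  1.9 11. ]
```

Upward contact of 11 N at hole height 153 mm: the hole rests on the peg. Ease, open and withdraw upward.

arm_command(delta_pos=[[0,0,0.004],[0,0,0.004],[0,0,0.004],[0,0,0.004],[0,0,0.004]], delta_rot=[[0,0,0],[0,0,0],[0,0,0],[0,0,0],[0,0,0]], claw=[1,1,0.7,0.6,0.55])

```text
t: 33.12
eef_pos: [435.0, -130.5, 199.7]
tcp_rot: [3.142, 0.0, -0.025]
ft_force: [0.8, 0.9, 0.9]
opening: 0.302
grip_force: 0.0
```

arm_command(delta_pos=[[0,0,0],[0,0,0],[0,0,0],[0,0,0.02],[0,0,0.06]], delta_rot=[[0,0,0],[0,0,0],[0,0,0],[0,0,0],[0,0,0]], claw=[0.55,0.55,0.55,0.55,0.55])

```text
t: 33.53
eef_pos: [434.7, -130.3, 214.5]
tcp_rot: [-3.141, 0.002, -0.025]
ft_force: [0.6, 0.3, -0.5]
opening: 0.446
grip_force: 0.0
```

arm_command(delta_pos=[[0,0,0.1],[0,0,0.2],[0,0,0.35],[0,0,0.5],[0,0,0.6]], delta_rot=[[0,0,0],[0,0,0],[0,0,0],[0,0,0],[0,0,0]], claw=[0.55,0.55,0.55,0.55,0.55])

```text
t: 33.95
eef_pos: [435.1, -130.4, 368.6]
tcp_rot: [3.14, -0.003, -0.025]
ft_force: [-0.7, -0.2, -0.1]
opening: 0.449
grip_force: 0.0
```

arm_command(delta_pos=[[0,0.15,0],[0,0.3,0],[0,0.45,0],[0,0.6,0],[0,0.7,0]], delta_rot=[[0,0,0],[0,0,0],[0,0,0],[0,0,0],[0,0,0]], claw=[0.55,0.55,0.55,0.55,0.55])

```text
t: 34.37
eef_pos: [434.4, 47.0, 365.4]
tcp_rot: [-3.141, -0.001, -0.024]
ft_force: [1.0, 0.4, 0.1]
opening: 0.45
grip_force: 0.0
```

arm_command(delta_pos=[[0,0,0],[0,0,0],[0,0,0],[0,0,0],[0,0,0]], delta_rot=[[0,0,0],[0,0,0],[0,0,0],[0,0,0],[0,0,0]], claw=[0.55,0.55,0.55,0.55,0.55])

```text
t: 34.78
eef_pos: [435.1, 43.7, 364.8]
tcp_rot: [3.141, 0.0, -0.026]
ft_force: [0.7, -0.1, 1.1]
opening: 0.448
grip_force: 0.0
```

Run:
```python
from h import *
snap('scene','s14.png');st()
a=cv2.imread('pics/raw_s14.png')
snap('scene','s14b.png');b=cv2.imread('pics/raw_s14b.png');print("change",np.argwhere(cv2.absdiff(a,b).max(2)>25).shape)
cv2.imwrite('pics/fin.png',cv2.resize(a[120:240,180:490],None,fx=2.58,fy=2.58,interpolation=cv2.INTER_CUBIC))
```

```text
34.8333 [435.1  43.7 364.8] [ 3.141  0.    -0.026] 0.451 [1.  0.8 0.3]
change (8, 2)
```

View pics/fin.png

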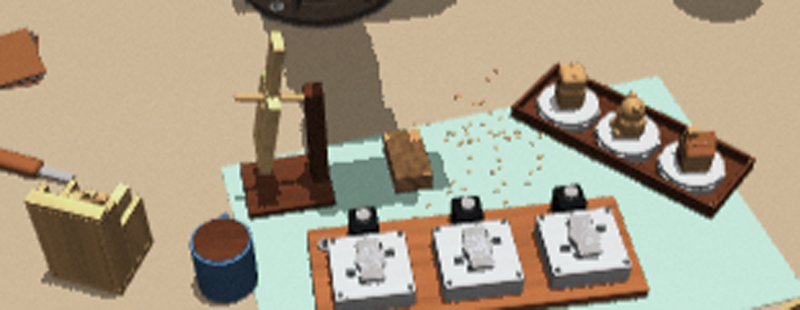

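The picture shows the paddle hanging on the peg (268,100) and three carvings standing in the tray. I'll check quickly for rest and the neighbouring patterns, then hand in.

arm_command(delta_pos=[[0,0,0],[0,0,0],[0,0,0],[0,0,0],[0,0,0]], delta_rot=[[0,0,0],[0,0,0],[0,0,0],[0,0,0],[0,0,0]], claw=[0.55,0.55,0.55,0.55,0.55])

```text
t: 35.3
eef_pos: [435.0, 44.5, 364.8]
tcp_rot: [3.142, 0.0, -0.025]
ft_force: [-0.5, -1.0, -0.1]
opening: 0.45
grip_force: 0.0
```

arm_command(delta_pos=[[0,0,0],[0,0,0],[0,0,0],[0,0,0],[0,0,0]], delta_rot=[[0,0,0],[0,0,0],[0,0,0],[0,0,0],[0,0,0]], claw=[0.55,0.55,0.55,0.55,0.55])

```text
t: 35.72
eef_pos: [435.1, 44.6, 364.8]
tcp_rot: [3.141, -0.0, -0.025]
ft_force: [-1.3, -0.2, 0.2]
opening: 0.451
grip_force: 0.0
```

Run:
```python
from h import *
chk('top',[(425,233),(433,236),(450,233),(457,245)],'pics/raw_t1.png',5,12)
chk('scene',[(272,147),(285,157),(402,157),(425,168),(450,182)],'pics/raw_s14.png',7,14)
chk('scene',[(472,182),(379,163)],'pics/raw_s1.png')
# carving block bases on plate: compare plate centres
b=cv2.imread('pics/raw_chk_scene.png');m=(b.min(2)>170).astype(np.uint8)
n,_,s,c=cv2.connectedComponentsWithStats(m[135:215,370:480])
for i in range(1,n):
    if s[i,4]>60: print("plate",onz("scene",(c[i][0]+370,c[i][1]+135),24).round(0),s[i,4])
```

```text
top (425, 233) shift 0 0 1.0
top (433, 236) shift -1 1 0.95
top (450, 233) shift 0 7 0.66
top (457, 245) shift 0 0 0.88
scene (272, 147) shift -4 1 0.12
scene (285, 157) shift 0 0 0.99
scene (402, 157) shift 0 0 1.0
scene (425, 168) shift 0 0 1.0
scene (450, 182) shift 0 0 1.0
scene (472, 182) shift 0 0 1.0
scene (379, 163) shift 0 0 0.99
plate [401. 381.  24.] 220
plate [397. 263.  24.] 142
plate [553. 259.  24.] 1978
plate [468. 320.  24.] 155
plate [540. 374.  24.] 150
plate [602. 206.  24.] 336
```

```bash
python3 -c "
from h import *
print(job_done())"
```

```text
the job is handed in; nothing more can be done
None
```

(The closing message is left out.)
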